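# Unhook the slide carrier from the drip stand and set it in the staining dish

### The job

Take the slide carrier off the drip stand's hook: hold it by the black grip, raise it until its eye is free on the rod, tilt it and back it over the upturned beaded tip, feeling your way without forcing it against the hook. Then set the carrier gently down, upright and flat, in the white staining dish and let go of it, leaving the sample cup and the vial where they stand.

Things in the scene. Friction and masses are not known exactly. Their poses are not given: they have to be found in the camera images.
- drip_stand: Fixed stand: grey foot 130 x 90 x 12 mm (from x = -40 to +90 mm), steel post 14 mm thick with a dark 20 x 20 x 22 mm clamp on top (its top 161 mm high) holding a rigid hook rod. Origin: on the table under the post's axis; z up; +x is the level direction in which the rod points, from post to tip. More than 12 N between carrier and stand counts as forcing.
- rod_root (a point): Centre of the clamp, on the hook rod's axis, 150 mm above the table; axes as the stand's. The 7 mm steel rod runs level along +x, then bends up to 60 degrees above level. The bend lies 60 to 90 mm from here, different each time and in no reading: it must be seen or felt. The upturned leg is 20 mm long to the centre of the 10 mm bead at its end.
- slide_carrier: Loose steel carrier, 110 to 225 g, 42 (x) x 68 (y) x 177 mm, hanging on the rod by the eye in its handle. Origin: centre of its underside; z up its handle; x square to the flat handle (along the rod, to the tip, while hung, within a few degrees). Basket 28 mm high, slides to 38 mm. From 82 mm up the handle is two 6 mm uprights at y = +-11 mm, then the grip.
- carrier_grip (a point): Centre of the carrier's black grip block, 156 mm above its underside; axes as the carrier's. The block measures 10 mm (x, between its broad faces) by 40 mm (y) by 42 mm high (135 to 177 mm above the underside).
- carrier_eye (a point): Centre of the eye, 105 mm above the underside, 51 mm straight below carrier_grip; axes as the carrier's. Round 6 mm cross bars have their axes 9.5 mm above and below it: opening 13 mm high, 16 mm wide. Hung, it is 3 mm below the rod's axis. It passes the upturned leg only tilted, about 30 to 40 degrees, its top leaning to the post, basket swung out to the tip side.
- carrier_foot (a point): Centre of the carrier's underside.
- stain_dish: Fixed open white rectangular dish, 60 mm (x) by 86 mm (y) outside, 36 mm high; walls and floor 4 mm thick, so inside 52 by 78 mm, 5 mm more than the carrier's basket all round. The carrier's y goes along the dish's y, either way round. Origin: centre of its underside, on the table; z up.
- sample_cup: Bystander: specimen cup with a lid, 58 mm across and 59 mm high, standing loose on the table; origin at its underside.
- vial: Bystander: small capped vial, 25 mm across and 49 mm high, standing loose on the table; origin at its underside.

How it is judged:
By the outcome, as a careful person would: the job done as asked, in the order asked, and still so for the second after the job is handed in, with the robot touching nothing.
It also fails if it takes over 72 s, if anything falls off the work surface, if the arm or the gripper's body presses on something with over 40 N, if the wrist force passes 120 N, or if a joint passes its speed limit or range.

### The arm

A 6-joint arm with a two-finger parallel gripper is mounted at the origin on a cart in front of the work surface, level with it; the furniture and walls round the work are solid. World frame = base frame: x ahead of the robot, y to its left, z up, the work surface at z = 0. Lengths are in mm, angles in degrees, forces in N, time in s.
With the tool pointing down it reaches from about 300 to 850 mm from the base axis. Payload 4.2 kg.
Tool frame: the origin (TCP) lies midway between the tips of the shut fingers; the grasp point (between the pads) lies 19 mm behind it; x points along the fingers, y is the direction in which the jaws open and shut, and the axes are right-handed (so a half turn about x gives the same grasp; the last joint's range is limited). The gripper opens to 91 mm and grips with 3 to 60 N. Pads are 32 mm wide; open, the fingers measure 118 mm over their backs; the gripper's body (76 mm by 178 mm) begins 60 mm behind the grasp point.
Start: joints at [-71.047, 18.312, 89.639, -0, 72.044, -1.146], TCP at [197.602, -539.997, 213.976] pointing down, gripper open.
Joint ranges: [-177.97, 177.97], [-48.28, 115.42], [12.27, 149.76], [-77.06, 257.06], [2.81, 150.46], [-146.56, 146.56]. Speed limits (degrees/s): [147.25, 147.25, 180, 180, 180, 180].

### API

Orientations are given as [roll, pitch, yaw] about the fixed x, y, z axes, in that order (R = Rz(yaw) Ry(pitch) Rx(roll)).
In Python, from workcell import * gives the robot as it stands.
- The arm moves only by the shell command python3 -m handwheel 'ROWS' [FORCE]. ROWS is a JSON object of lists of equal length, an entry for each row: "gripper": the closure, from 0 (fully open) to 1 (shut); "offset": the shift along the tool's x, y, z in mm, a list of three; "rot": the turn, a rotation vector about the tool's x, y, z in degrees, a list of three. A call has 1 to 5 rows; each row is the pose to reach, as a shift and turn from the pose commanded when the call began, along the tool's axes at that moment; what a row does not reach only later rows make up. A row lasts 1/12 s, in which the tool goes at most 41.7 mm and 7.16 degrees, less where a joint would pass 70% of its speed; a pose out of reach is approached as far as the arm can. A call with a gripper value outside its range is refused whole. The fingers move at their own pace and stop on an object; FORCE is the grip in N (left out, the last holds). Time passes only in rows, so rows that repeat a pose let the fingers close. It gives the time, the measured TCP pose, the force and the opening at its end, in the units of the state.
- state(): the state, without advancing time (a new reading comes with each control period).
- grab_frame(name): name is "side" or "top" or "wrist"; returns the picture (480x640x3 uint8, red, green, blue); there is no depth.
- camera_params(name): a dict with "fx", "fy", "cx", "cy" (pixels), "position" and "attitude" of the camera in the world; the wrist camera has in their place "hand_eye" (4x4, takes a point from camera to tool coordinates, whose origin is the TCP and whose axes are the tool frame's). Camera axes: x right, y up, looking along -z (the intrinsics and any distortion apply to the point x, -y, -z); pixel columns grow to the right and rows downward; lengths in mm; the calibration is good to about 2 mm. A picture is of the moment at which its call begins: read the wrist's pose just before it. camera_params takes no time and is no camera call.
- job_done(): hands the job in, once; it reports no verdict.
The state is a dict: "time_s": time; "qpos": joint angles; "qvel": joint speeds; "effort": joint torques, N m; "ee_pos": TCP position; "ee_rot": TCP orientation; "force": force on the tool from outside, world axes, zero at the start; "torque": the same for the moment, N m; "gripper_width": finger opening in mm.
Only numpy, scipy, OpenCV 4.12 (cv2) and the standard library are available. Lean on these libraries where they do the work, as an engineer would, in place of code of your own. Each camera call takes 0.05 s, during which the arm holds its last target.

## Working session

There is one attempt and no reset: what is moved stays moved. The work goes in short steps, Python scripts to look and compute and a shell command to move; the robot and the scene stay as the last step left them, time stands still between calls to the robot, and variables do not carry over. Pictures are saved under pics/ and viewed, and the job is handed in when it is done.

```bash
mkdir -p pics; ls; python3 - <<'E'
from workcell import *
import cv2
print(state())
for n in ["side","top","wrist"]:
    print(n,camera_params(n))
    cv2.imwrite(f"pics/{n}0.png",grab_frame(n)[:,:,::-1])
E
```

```text
pics
{'time_s': 0.0, 'qpos': array([-7.10471956e+01,  1.83500594e+01,  8.97082086e+01,  6.36234267e-04,
        7.20412516e+01, -1.14568476e+00]), 'qvel': array([ 0.03076418,  0.04006506, -0.07559817,  0.05284415,  0.01924209,
        0.04078871]), 'effort': array([ 4.09774138e-04, -4.12457979e+01, -2.31972045e+01,  7.28204520e-02,
        4.58142778e-02, -1.49528241e-04]), 'ee_pos': array([ 197.43110581, -539.50104923,  213.12390517]), 'ee_rot': array([-91.49393278,  89.9004786 , 108.60435964]), 'force': array([ 0.09877695,  0.21597519, -0.46712021]), 'torque': array([-0.00810237,  0.02206546,  0.02858346]), 'gripper_width': 91.23715467710024}
side {'fx': 487.50941584252564, 'fy': 487.50941584252564, 'cx': 320.8920941840889, 'cy': 245.82714633712843, 'position': array([631.5119289 , 671.82830733, 702.13662465]), 'attitude': array([ 48.7477097 ,  -1.04279141, 173.15836623])}
top {'fx': 470.37380802285384, 'fy': 470.37380802285384, 'cx': 318.6226697043941, 'cy': 243.36219228736866, 'position': array([382.98171684,  36.33711786, 965.32370348]), 'attitude': array([ 11.40949158,   0.12748532, -88.39018647])}
wrist {'fx': 378.98274177552787, 'fy': 378.98274177552787, 'cx': 327.1917880907725, 'cy': 235.5038951908345, 'hand_eye': array([[ 9.12458059e-05,  2.57423089e-01, -9.66298786e-01,
        -1.70948191e+02],
       [ 9.99999545e-01,  8.94516668e-04,  3.32728358e-04,
         1.78139758e-01],
       [ 9.50022333e-04, -9.66298377e-01, -2.57422890e-01,
        -7.27816627e+01],
       [ 0.00000000e+00,  0.00000000e+00,  0.00000000e+00,
         1.00000000e+00]])}
```

View pics/side0.png

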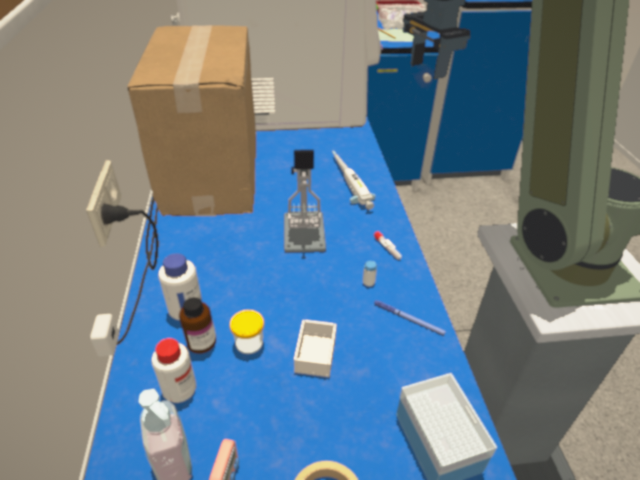

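View pics/top0.png

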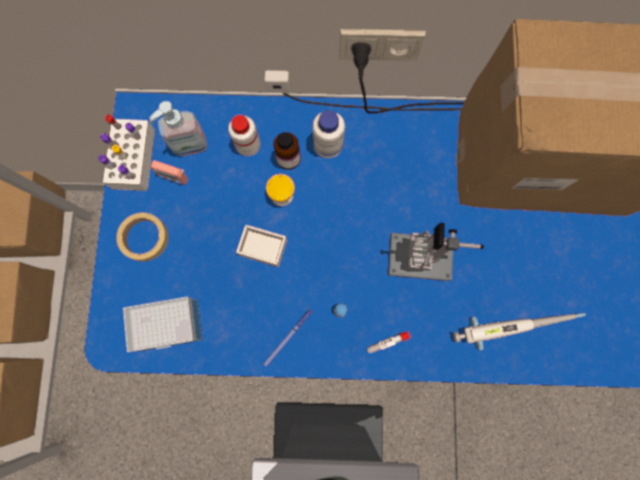

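View pics/wrist0.png

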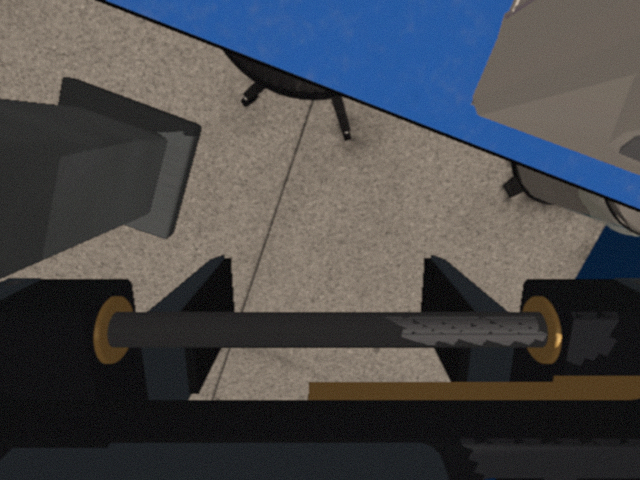

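```bash
cat > h.py <<'E'
import numpy as np, cv2
from scipy.spatial.transform import Rotation as Ro
from workcell import *
def cam(n,st=None):
    p=camera_params(n)
    if 'attitude' in p:
        return p,Ro.from_euler('xyz',p['attitude'],degrees=True).as_matrix(),np.array(p['position'])
    st=st or state()
    T=np.eye(4);T[:3,:3]=Ro.from_euler('xyz',st['ee_rot'],degrees=True).as_matrix();T[:3,3]=st['ee_pos']
    M=T@p['hand_eye'];return p,M[:3,:3],M[:3,3]
def ray(c,u,v):
    p,R,o=c
    d=R@np.array([(u-p['cx'])/p['fx'],-(v-p['cy'])/p['fy'],-1.]);return o,d/np.linalg.norm(d)
def onz(c,u,v,z):
    o,d=ray(c,u,v);return o+d*(z-o[2])/d[2]
def tri(r1,r2):
    o1,d1=r1;o2,d2=r2
    A=np.array([d1,-d2]).T;s=np.linalg.lstsq(A,o2-o1,rcond=None)[0]
    a,b=o1+s[0]*d1,o2+s[1]*d2;return (a+b)/2,np.linalg.norm(a-b)
def proj(c,P):
    p,R,o=c;q=R.T@(np.array(P,float)-o)
    return np.array([p['cx']+p['fx']*q[0]/-q[2],p['cy']-p['fy']*q[1]/-q[2]])
E
python3 - <<'E'
import cv2
a=cv2.imread('pics/side0.png')[130:270,240:400];b=cv2.imread('pics/top0.png')[210:300,370:500]
cv2.imwrite('pics/side0z.png',cv2.resize(a,None,fx=4.2,fy=4.2,interpolation=cv2.INTER_CUBIC))
cv2.imwrite('pics/top0z.png',cv2.resize(b,None,fx=6,fy=6,interpolation=cv2.INTER_CUBIC))
E
```

```text
(no output)
```

View pics/side0z.png

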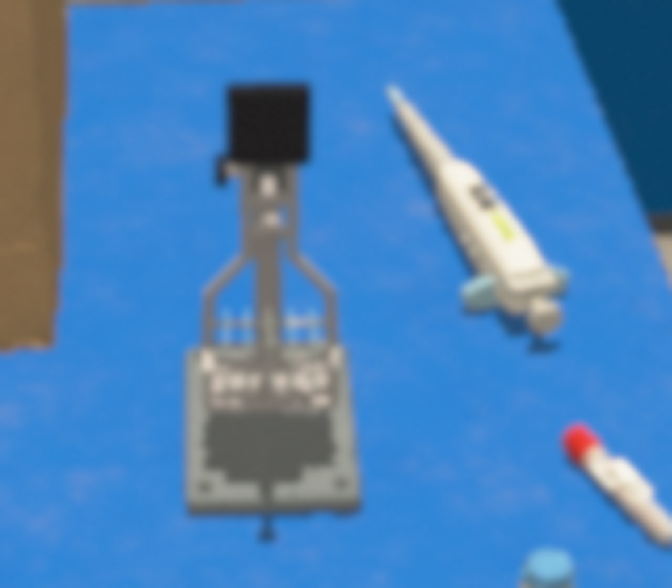

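View pics/top0z.png

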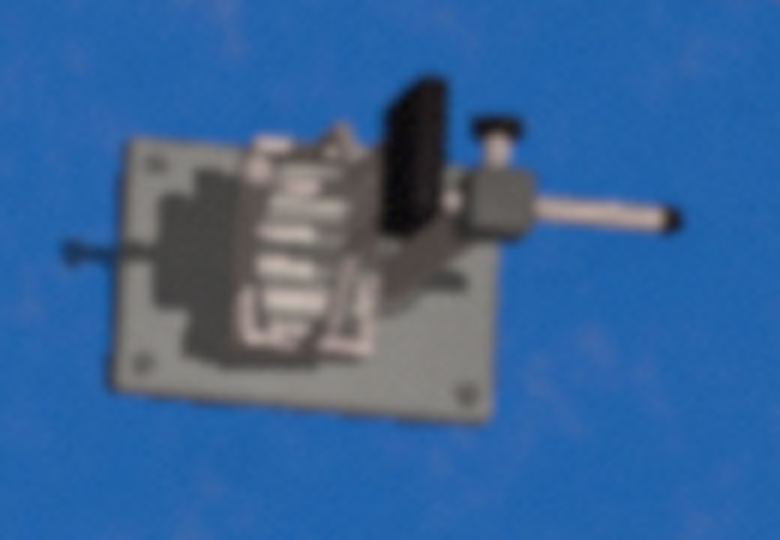

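```bash
python3 - <<'E'
from h import *
np.set_printoptions(precision=1,suppress=True)
t=cam('top');s=cam('side')
f=lambda x,y:(370+x/6,210+y/6)
g=lambda x,y:(240+x/4.2,130+y/4.2)
for nm,q,z in [('footTL',f(133,137),12),('footBL',f(112,388),12),('footBR',f(490,415),12),('clamp',f(502,200),161),('rodback',f(675,217),150),('gripcentre~',f(412,155),205),('boxcorner',(458,203),0),('boxtop near',(532,147),280),('beadshadow',f(70,252),0)]:
    print(nm,onz(t,*q,z))
for nm,q,z in [('footL',g(188,510),12),('footR',g(360,510),12),('footTR',g(345,348),12),('gripbot',g(270,163),177),('griptop',g(268,85),219)]:
    print(nm,onz(s,*q,z))
print('boxtopcorner', tri(ray(t,532,147),ray(s,135,95)))
print('box',tri(ray(t,532,147),ray(s,250,82)))
# dish / cup / vial
im=cv2.cvtColor(cv2.imread('pics/top0.png'),cv2.COLOR_BGR2HSV)
r=im[215:275,225:300];m=((r[...,1]<90)&(r[...,2]>120)).astype(np.uint8)
c=max(cv2.findContours(m,0,2)[0],key=cv2.contourArea)+np.array([225,215])
bx=cv2.boxPoints(cv2.minAreaRect(c));print(bx)
for p in bx: print('dish',onz(t,*p,36))
print('cup',onz(t,281,187,59),'vial',onz(t,340,310,49))
E
```

```text
footTL [ 601.7 -108.1   12. ]
footBL [ 514.1 -100.8   12. ]
footBR [ 508.4 -228.9   12. ]
clamp [ 551.7 -192.6  161. ]
rodback [ 550.4 -246.5  150. ]
gripcentre~ [ 554.5 -155.7  205. ]
boxcorner [ 673.5 -250.2    0. ]
boxtop near [ 682.5 -284.3  280. ]
beadshadow [562.9 -88.    0. ]
footL [603.5 -97.8  12. ]
footR [517.3 -89.2  12. ]
footTR [ 508.5 -223.3   12. ]
gripbot [ 555.9 -155.7  177. ]
griptop [ 556.6 -155.7  219. ]
boxtopcorner (array([ 798.6, -310.3,  242.9]), np.float64(183.62471411134044))
box (array([ 658.3, -264.2,  316.5]), np.float64(15.499432039188282))
[[234.5 254. ]
 [243.6 223. ]
 [287.8 236. ]
 [278.6 267. ]]
dish [543.9 211.8  36. ]
dish [608.4 197.3  36. ]
dish [583.9 106.5  36. ]
dish [520.1 122.1  36. ]
cup [679.5 122.5  59. ] vial [437.6  -1.4  49. ]
```

```bash
python3 - <<'E'
from h import *
np.set_printoptions(precision=1,suppress=True)
t=cam('top');s=cam('side')
f=lambda x,y:(370+x/6,210+y/6)
g=lambda x,y:(240+x/4.2,130+y/4.2)
print(onz(t,*f(340,130),167)); print(onz(s,*g(268,185),167),onz(s,*g(270,215),167),onz(s,*g(270,215),150))
print(tri(ray(t,*f(340,130)),ray(s,*g(270,215))))
for P in [(557,-115,167),(557,-125,167),(557,-105,167),(553,-160,219),(555,-155,150)]: 
    a=proj(t,P);b=proj(s,P);print(P,(a-[370,210])*6,(b-[240,130])*4.2)
st=state();print(Ro.from_euler('xyz',st['ee_rot'],degrees=True).as_matrix())
E
python3 - <<'E'
import cv2
a=cv2.imread('pics/side0.png')[145:215,270:340];b=cv2.imread('pics/top0.png')[215:275,380:460]
cv2.imwrite('pics/side0y.png',cv2.resize(a,None,fx=8,fy=8,interpolation=cv2.INTER_CUBIC))
cv2.imwrite('pics/top0y.png',cv2.resize(b,None,fx=9,fy=9,interpolation=cv2.INTER_CUBIC))
E
```

```text
[ 569.9 -144.6  167. ]
[ 557.2 -152.3  167. ] [ 558.7 -126.8  167. ] [ 556.3 -152.2  150. ]
(array([ 564.3, -143.9,  159. ]), np.float64(15.182291670618644))
(557, -115, 167) [238.1 170.8] [276.  229.1]
(557, -125, 167) [272.8 171.7] [273.9 217. ]
(557, -105, 167) [203.5 169.9] [278.1 241.4]
(553, -160, 219) [440.8 149.8] [275.   79.9]
(555, -155, 150) [363.3 193.1] [272.2 211.6]
[[-0.   0.3 -0.9]
 [ 0.  -0.9 -0.3]
 [-1.  -0.   0. ]]
```

View pics/side0y.png

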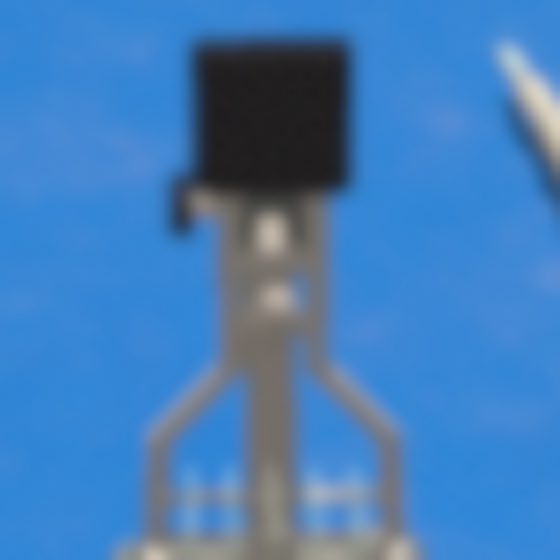

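View pics/top0y.png

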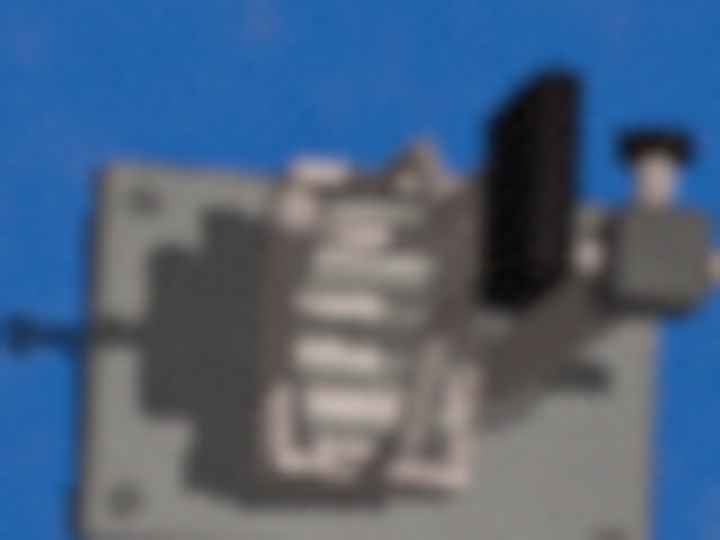

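```bash
cat >> h.py <<'E'
def Rst(st=None):
    return Ro.from_euler('xyz',(st or state())['ee_rot'],degrees=True)
def Rdown(yaw_y,tilt=0,ax=None):
    "tool x down, tool y at world yaw yaw_y"
    a=np.radians(yaw_y);y=np.array([np.cos(a),np.sin(a),0]);x=np.array([0,0,-1.])
    return Ro.from_matrix(np.array([x,y,np.cross(x,y)]).T)
def delta(P,R):
    st=state();R0=Rst(st)
    print('off',np.round(R0.inv().apply(np.array(P)-st['ee_pos']),1).tolist(),'rot',np.round((R0.inv()*R).as_rotvec(degrees=True),2).tolist(),'t',round(st['time_s'],2))
E
python3 - <<'E'
from h import *
delta((484,-110,255),Rdown(-94))
E
```

```text
off [-41.3, -305.1, -416.7] rot [24.1, 0.02, 0.07] t 0.15
```

```bash
python3 -m handwheel '{"gripper":[0,0,0,0,0],"offset":[[-20,-20,-28],[-30,-42,-58],[-40,-64,-90],[-40,-88,-120],[-40,-112,-152]],"rot":[[5,0,0],[10,0,0],[15,0,0],[20,0,0],[24,0,0]]}'
python3 - <<'E'
from h import *
delta((484,-110,255),Rdown(-94))
E
```

```text
time_s: 0.57
ee_pos: [302.4, -381.3, 254.4]
ee_rot: [131.5, 89.9, -52.6]
force: [0.7, -0.2, -0.3]
gripper_width: 90.8
off [-0.7, -283.9, -161.3] rot [-0.19, -0.05, -0.05] t 0.57
```

```bash
python3 -m handwheel '{"gripper":[0,0,0,0,0],"offset":[[0,-34,-19],[0,-68,-38],[0,-102,-57],[0,-136,-76],[0,-170,-95]],"rot":[[0,0,0],[0,0,0],[0,0,0],[0,0,0],[0,0,0]]}'
python3 -m handwheel '{"gripper":[0,0,0,0,0],"offset":[[0,-34,-19],[0,-68,-38],[0,-102,-57],[0,-113,-64],[0,-113,-64]],"rot":[[0,0,0],[0,0,0],[0,0,0],[0,0,0],[0,0,0]]}'
python3 - <<'E'
from h import *
delta((484,-110,255),Rdown(-94))
import json
st=state();json.dump({k:np.array(v).tolist() for k,v in st.items()},open('st1.json','w'))
im=grab_frame('wrist');cv2.imwrite('pics/w1.png',im[:,:,::-1])
E
```

```text
time_s: 0.98
ee_pos: [408.7, -217.6, 253.9]
ee_rot: [90.4, 90.0, -93.5]
force: [1.1, -1.2, -0.1]
gripper_width: 91.1
time_s: 1.4
ee_pos: [481.0, -108.7, 253.5]
ee_rot: [-68.6, 90.0, 107.8]
force: [-0.3, -0.7, -0.7]
gripper_width: 91.3
off [-1.5, 1.1, -3.0] rot [0.35, 0.01, 0.04] t 1.4
```

View pics/w1.png

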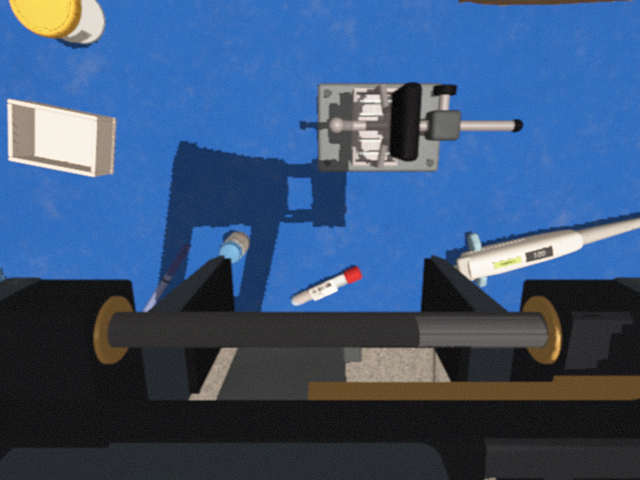

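```bash
python3 - <<'E'
import cv2
a=cv2.imread('pics/w1.png')
cv2.imwrite('pics/w1z.png',cv2.resize(a[75:180,310:460],None,fx=5,fy=5,interpolation=cv2.INTER_CUBIC))
cv2.imwrite('pics/w1d.png',cv2.resize(a[90:185,0:125],None,fx=6,fy=6,interpolation=cv2.INTER_CUBIC))
E
```

```text
(no output)
```

View pics/w1z.png

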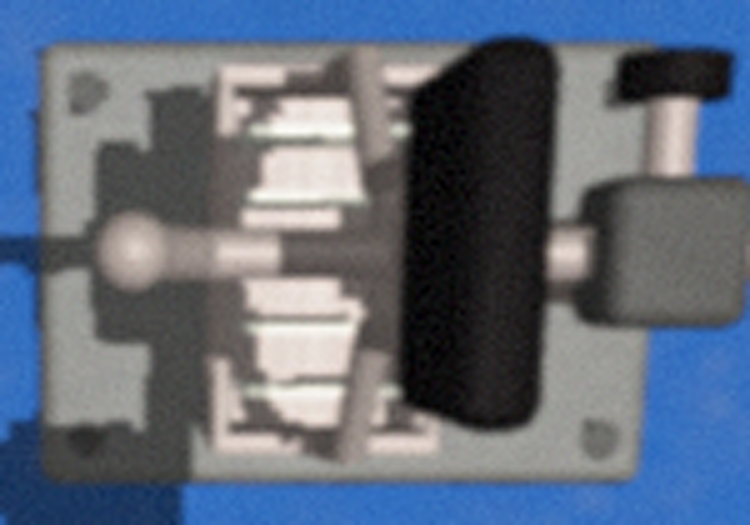

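View pics/w1d.png

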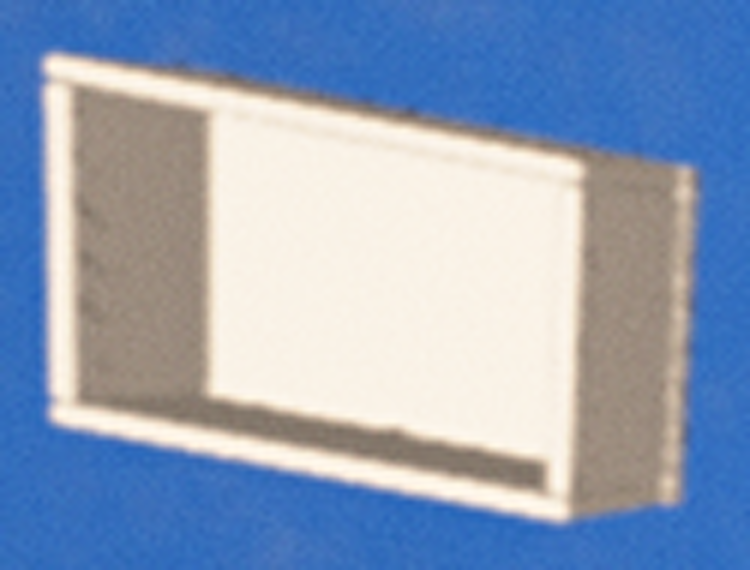

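```bash
python3 - <<'E'
from h import *
import json
np.set_printoptions(precision=1,suppress=True)
st=json.load(open('st1.json'));w=cam('wrist',st);print('cam',w[2])
f=lambda x,y:(310+x/5,75+y/5)
for nm,q,z in [('bead',f(133,250),167.3),('rod250',f(250,254),150),('rod570',f(570,252),150),('clampTL',f(600,180),161),('clampBR',f(745,325),161),('clampTR',f(745,182),161),('clampBL',f(597,322),161),
 ('gripTR',f(555,60),219),('gripBR',f(535,415),219),('gripTLlow',f(408,95),177),('gripBLlow',f(408,405),177),
 ('footTL',f(42,45),12),('footBL',f(42,480),12),('footBR',f(637,478),12),('leg-rod edge brightness',f(215,254),150)]:
    print(nm,onz(w,*q,z))
d=lambda x,y:(x/6,90+y/6)
D=[onz(w,*d(*q),36) for q in [(45,65),(585,165),(570,515),(50,415)]]
for p in D: print('dish',p)
D=np.array(D);print(D.mean(0),[np.linalg.norm(D[i]-D[i-1]) for i in range(4)])
for i,j in((0,1),(3,2)):
    v=D[j]-D[i];print(np.degrees(np.arctan2(v[1],v[0])))
for i,j in((3,0),(2,1)):
    v=D[j]-D[i];print(np.degrees(np.arctan2(v[1],v[0])))
E
```

```text
cam [ 553.8 -113.5  424.4]
bead [ 559.3 -119.8  167.3]
rod250 [ 558.1 -136.4  150. ]
rod570 [ 555.5 -180.8  150. ]
clampTL [ 564.3 -182.1  161. ]
clampBR [ 544.4 -201.7  161. ]
clampTR [ 562.8 -201.2  161. ]
clampBL [ 546.1 -181.8  161. ]
gripTR [ 573.9 -162.4  219. ]
gripBR [ 538.6 -160.2  219. ]
gripTLlow [ 575.2 -154.3  177. ]
gripBLlow [ 537.8 -153.6  177. ]
footTL [ 603.8 -107.4   12. ]
footBL [ 516.4 -101.2   12. ]
footBR [ 508.5 -229.1   12. ]
leg-rod edge brightness [ 558.4 -131.6  150. ]
dish [605.2 194.2  36. ]
dish [584.3 110.4  36. ]
dish [528.4 125.5  36. ]
dish [550.5 209.   36. ]
[567.1 159.8  36. ] [np.float64(56.687378120949234), np.float64(86.30408477404882), np.float64(57.91980394972717), np.float64(86.36078109670393)]
-104.01153348677107
-104.8299710639446
-15.147643120280408
-15.076087388777244
```

```bash
python3 -m handwheel '{"gripper":[0,0,0,0,0],"offset":[[0,-41,0],[0,-82,0],[0,-123,0],[0,-164,0],[0,-205,0]],"rot":[[0,0,0],[0,0,0],[0,0,0],[0,0,0],[0,0,0]]}'
python3 -m handwheel '{"gripper":[0,0,0,0,0],"offset":[[0,-41,0],[0,-65,0],[0,-65,0],[0,-65,0],[0,-65,0]],"rot":[[0,0,0],[0,0,0],[0,0,0],[0,0,0],[0,0,0]]}'
python3 - <<'E'
from h import *
import json
st=state();json.dump({k:np.array(v).tolist() for k,v in st.items()},open('st2.json','w'))
im=grab_frame('wrist');cv2.imwrite('pics/w2.png',im[:,:,::-1]);print(st['qpos'],st['ee_pos'])
E
```

```text
time_s: 1.87
ee_pos: [493.2, 93.2, 254.0]
ee_rot: [89.8, 89.9, -94.3]
force: [0.7, -0.4, -0.3]
gripper_width: 91.5
time_s: 2.28
ee_pos: [497.9, 156.5, 253.8]
ee_rot: [70.4, 89.9, -113.5]
force: [-0.8, -0.3, 0.4]
gripper_width: 91.6
[ 1.62252611e+01  1.21856577e+01  9.23918949e+01 -6.91179167e-02
  7.54781448e+01  1.10225429e+02] [497.93656568 156.47083429 253.76082657]
```

View pics/w2.png

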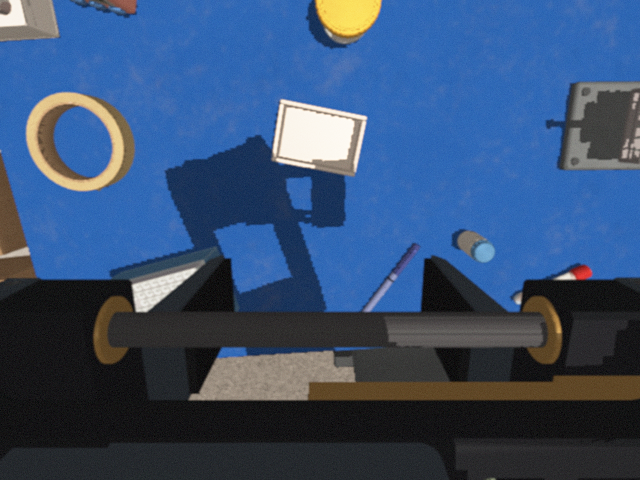

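```bash
python3 - <<'E'
import cv2
a=cv2.imread('pics/w2.png')
cv2.imwrite('pics/w2d.png',cv2.resize(a[90:185,260:380],None,fx=6,fy=6,interpolation=cv2.INTER_CUBIC))
E
```

```text
(no output)
```

View pics/w2d.png

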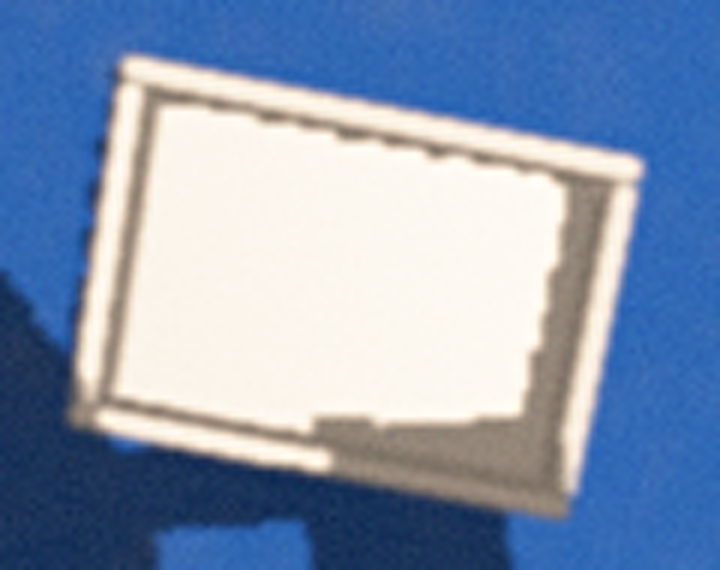

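```bash
python3 - <<'E'
from h import *
import json
np.set_printoptions(precision=1,suppress=True)
st=json.load(open('st2.json'));w=cam('wrist',st);print('cam',w[2])
d=lambda x,y:(260+x/6,90+y/6)
D=np.array([onz(w,*d(*q),36) for q in [(124,55),(644,157),(572,515),(73,422)]])
print(D);print(D.mean(0),[np.linalg.norm(D[i]-D[i-1]) for i in range(4)])
for i,j in((0,1),(3,2),(3,0),(2,1)):
    v=D[j]-D[i];print(np.degrees(np.arctan2(v[1],v[0])))
c=D.mean(0);np.save('dish.npy',c)
for n in['top','side']:print(n,proj(cam(n),c))
delta((484,-110,255),Rdown(-94))
# corridor
from scipy.optimize import minimize
def clear(c,th,b,ret=False):
    z=np.array([-np.sin(th),np.cos(th)]);U=c+9.5*z;L=c-9.5*z
    e=np.array([b+10,167.3]);u=np.array([.5,.866])
    def seg(p,a,q):
        t=np.clip(np.dot(p-a,q-a)/np.dot(q-a,q-a),0,1);return np.linalg.norm(p-a-t*(q-a))
    r0,bb=np.array([0,150.]),np.array([b,150.])
    return min(min(seg(P,r0,bb)-6.5,seg(P,bb,e)-6.5,np.linalg.norm(P-e)-8) for P in(U,L))
b=62
th0=0;c=None
for p in range(0,44,2):
    # progress along polyline from s=b-14; centre on bisector-ish line
    if p<14: base=np.array([b-14+p,150.]);n=np.array([0,1.])
    else: base=np.array([b,150.])+(p-14)*np.array([.5,.866]);n=np.array([-.866,.5])
    best=max(((clear(base+k*n,np.radians(t),b),t,k) for t in range(20,56,2) for k in np.arange(-4,6,.5)),key=lambda x:x[0])
    at38=max(((clear(base+k*n,np.radians(38),b),k) for k in np.arange(-4,6,.5)),key=lambda x:x[0])
    print(p,base,'best',np.round(best,2),'38:',np.round(at38,2),base+at38[1]*n)
E
```

```text
cam [570.7 151.5 424.7]
[[606.6 193.8  36. ]
 [585.  110.7  36. ]
 [527.9 125.4  36. ]
 [549.3 208.2  36. ]]
[567.2 159.5  36. ] [np.float64(59.14473754037339), np.float64(85.81279937294721), np.float64(59.003427187171084), np.float64(85.5530001527317)]
-104.5881825353544
-104.49441772978936
-14.175031536227312
-14.426436920990051
top [261.1 243.4]
side [315.4 340.3]
off [-0.8, 266.6, -4.7] rot [-0.03, 0.01, -0.06] t 2.33
0 [ 48. 150.] best [ 2.4 20.   0. ] 38: [1. 0.] [ 48. 150.]
2 [ 50. 150.] best [ 2.4 20.   0. ] 38: [1. 0.] [ 50. 150.]
4 [ 52. 150.] best [ 2.4 20.   0. ] 38: [1. 0.] [ 52. 150.]
6 [ 54. 150.] best [ 2.4 20.   0. ] 38: [1. 0.] [ 54. 150.]
8 [ 56. 150.] best [ 2.4 20.   0. ] 38: [1. 0.] [ 56. 150.]
10 [ 58. 150.] best [ 2.4 20.   0. ] 38: [1. 0.] [ 58. 150.]
12 [ 60. 150.] best [ 2.4 20.   0. ] 38: [1.5 0.5] [ 60.  150.5]
14 [ 62. 150.] best [ 2.2 26.   1. ] 38: [1.6 1.5] [ 60.7 150.8]
16 [ 63.  151.7] best [ 2.4 40.   0. ] 38: [2.3 0. ] [ 63.  151.7]
18 [ 64.  153.5] best [ 2.9 50.   0. ] 38: [2.3 0. ] [ 64.  153.5]
20 [ 65.  155.2] best [ 3. 54.  0.] 38: [2.3 0. ] [ 65.  155.2]
22 [ 66.  156.9] best [ 2.9 54.   0. ] 38: [2.3 0. ] [ 66.  156.9]
24 [ 67.  158.7] best [ 2.9 54.   0. ] 38: [2.3 0. ] [ 67.  158.7]
26 [ 68.  160.4] best [ 2.9 54.   0. ] 38: [1.9 0. ] [ 68.  160.4]
28 [ 69.  162.1] best [ 2.7 54.   0. ] 38: [1.6 0.5] [ 68.6 162.4]
30 [ 70.  163.9] best [ 2.3 52.   0.5] 38: [1.3 0.5] [ 69.6 164.1]
32 [ 71.  165.6] best [ 1.7 46.   0.5] 38: [1.4 0.5] [ 70.6 165.8]
34 [ 72.  167.3] best [ 1.5 54.   0. ] 38: [1.5 0. ] [ 72.  167.3]
36 [ 73.  169.1] best [ 1.8 24.  -1.5] 38: [ 1.6 -1. ] [ 73.9 168.6]
38 [ 74.  170.8] best [ 2.8 20.  -3.5] 38: [ 2.3 -1.5] [ 75.3 170. ]
40 [ 75.  172.5] best [ 3.9 26.  -4. ] 38: [ 3.5 -2.5] [ 77.2 171.3]
42 [ 76.  174.2] best [ 5. 34. -4.] 38: [ 4.7 -3.5] [ 79.  172.5]
```

```bash
python3 -m handwheel '{"gripper":[0.3,0.3,0.3,0.3,0.3],"offset":[[0,41,0],[0,82,0],[0,123,0],[0,164,0],[0,205,0]],"rot":[[0,0,0],[0,0,0],[0,0,0],[0,0,0],[0,0,0]]}'
python3 - <<'E'
from h import *
delta((556.5,-157.2,254),Rdown(-93.7))
E
```

```text
time_s: 2.75
ee_pos: [482.9, -49.7, 254.2]
ee_rot: [127.1, 90.0, -57.0]
force: [0.7, 1.0, 0.6]
gripper_width: 64.2
off [0.4, 102.1, -80.9] rot [-0.32, -0.03, -0.04] t 2.75
```

```bash
python3 -m handwheel '{"gripper":[0.3,0.3,0.3,0.3,0.3],"offset":[[0,30,-24],[0,60,-48],[0,90,-72],[0,102,-80],[0,102,-80]],"rot":[[0,0,0],[0,0,0],[0,0,0],[0,0,0],[0,0,0]]}'
python3 -m handwheel '{"gripper":[0.4,0.4],"offset":[[0,0,0],[0,0,0]],"rot":[[0,0,0],[0,0,0]]}'
python3 - <<'E'
from h import *
delta((556.5,-157.2,254),Rdown(-93.7))
cv2.imwrite('pics/w3.png',grab_frame('wrist')[:,:,::-1]);cv2.imwrite('pics/s3.png',cv2.resize(grab_frame('side')[60:300,200:440],None,fx=2.4,fy=2.4)[:,:,::-1])
E
```

```text
time_s: 3.17
ee_pos: [557.4, -158.0, 253.2]
ee_rot: [73.5, 89.9, -110.7]
force: [0.5, -0.1, -0.2]
gripper_width: 63.5
time_s: 3.33
ee_pos: [555.8, -153.2, 254.0]
ee_rot: [-30.1, 89.9, 146.0]
force: [0.1, 0.2, -0.2]
gripper_width: 55.5
off [-0.1, 4.0, -1.0] rot [-0.24, 0.06, 0.04] t 3.33
```

View pics/w3.png

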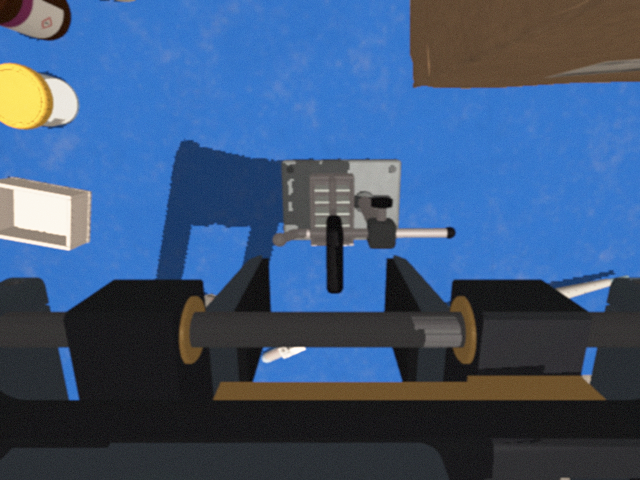

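View pics/s3.png

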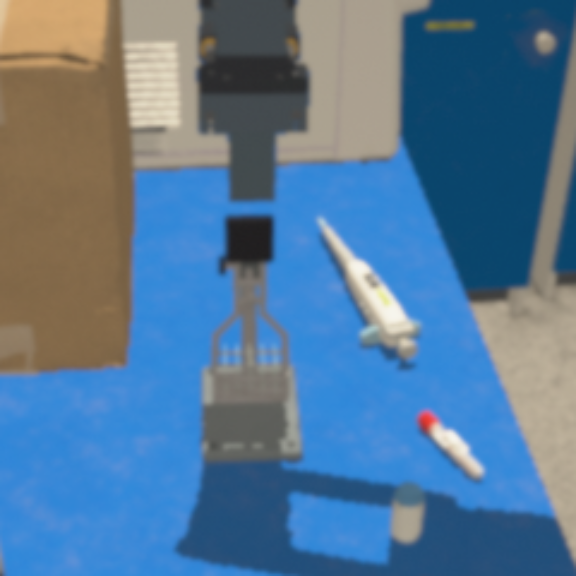

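```bash
python3 -m handwheel '{"gripper":[0.4,0.4,0.4,0.4,0.4],"offset":[[0,4,-1],[20,4,-1],[40,4,-1],[60,4,-1],[70,4,-1]],"rot":[[0,0,0],[0,0,0],[0,0,0],[0,0,0],[0,0,0]]}'
python3 -m handwheel '{"gripper":[0.4,0.4],"offset":[[0,0,0],[0,0,0]],"rot":[[0,0,0],[0,0,0]]}'
python3 - <<'E'
from h import *
delta((556.5,-157.2,184),Rdown(-93.7))
cv2.imwrite('pics/w4.png',grab_frame('wrist')[:,:,::-1]);cv2.imwrite('pics/s4.png',cv2.resize(grab_frame('side')[60:300,200:440],None,fx=2.4,fy=2.4)[:,:,::-1])
E
```

```text
time_s: 3.85
ee_pos: [556.4, -156.5, 181.9]
ee_rot: [-10.3, 89.8, 165.9]
force: [-0.9, -0.1, -0.7]
gripper_width: 55.0
time_s: 4.02
ee_pos: [557.8, -157.2, 184.3]
ee_rot: [81.7, 90.0, -102.2]
force: [-0.6, 0.5, 0.5]
gripper_width: 55.0
off [0.3, 0.1, 1.3] rot [-0.16, 0.0, -0.01] t 4.02
```

View pics/w4.png

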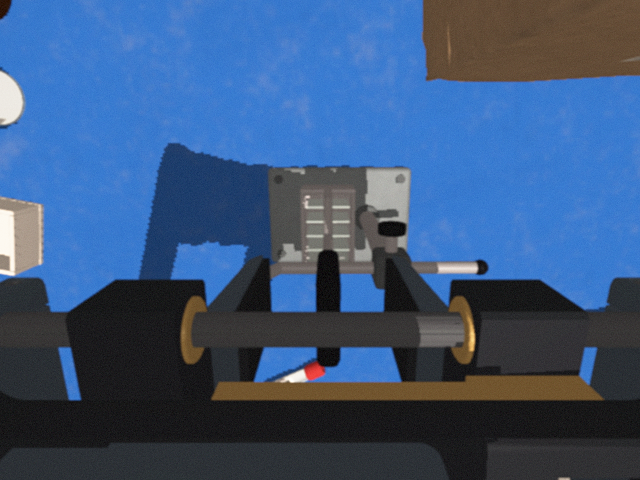

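View pics/s4.png

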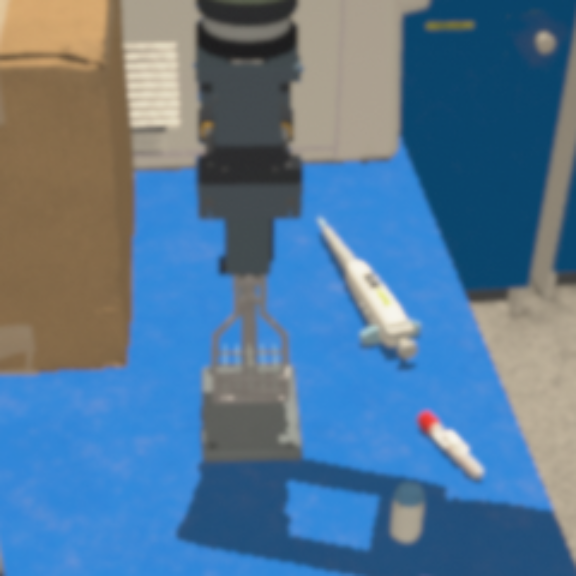

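```bash
python3 -m handwheel '{"gripper":[1,1,1,1,1],"offset":[[0,0,0],[0,0,0],[0,0,0],[0,0,0],[0,0,0]],"rot":[[0,0,0],[0,0,0],[0,0,0],[0,0,0],[0,0,0]]}' 15
python3 -m handwheel '{"gripper":[1,1,1,1,1],"offset":[[0,0,0],[0,0,0],[0,0,0],[0,0,0],[0,0,0]],"rot":[[0,0,0],[0,0,0],[0,0,0],[0,0,0],[0,0,0]]}' 45
```

```text
time_s: 4.53
ee_pos: [557.8, -157.5, 184.2]
ee_rot: [157.3, 90.0, -26.6]
force: [-0.1, -0.4, 0.8]
gripper_width: 24.0
time_s: 4.95
ee_pos: [557.8, -157.4, 184.0]
ee_rot: [-119.4, 90.0, 56.7]
force: [0.2, 1.2, 0.5]
gripper_width: 9.9
```

```bash
cat >> h.py <<'E'
ROOT=np.array([555.5,-191.7,150.]);YAW=86.25;D=37.
def fr(): 
    a=np.radians(YAW);return np.array([np.cos(a),np.sin(a),0]),np.array([0,0,1.])
def where():
    st=state();R=Rst(st).as_matrix();sx,Z=fr();cz=-R[:,0]
    eye=st['ee_pos']+D*R[:,0]-ROOT;lat=np.cross(Z,sx)
    print('eye s %.1f h %.1f lat %.1f tilt %.1f'%(eye@sx,eye[2]+150,eye@lat,np.degrees(np.arctan2(-cz@sx,cz[2]))),'force s,lat,z',np.round([st['force']@sx,st['force']@lat,st['force'][2]],1),'torque',np.round(st['torque'],2),'w',round(st['gripper_width'],1),'t',round(st['time_s'],2),'q',np.round(st['qpos'],0).tolist())
def goal(s,h,th):
    sx,Z=fr();t=np.radians(th);cz=np.cos(t)*Z-np.sin(t)*sx;cx=np.cos(t)*sx+np.sin(t)*Z
    R=Ro.from_matrix(np.array([-cz,-cx,np.cross(Z,sx)]).T)
    P=ROOT+s*sx+(h-150)*Z+D*cz
    delta(P,R)
E
python3 -c "
from h import *
where();goal(34.3,150,0)"
python3 -m handwheel '{"gripper":[1,1,1],"offset":[[-1,0,0],[-2,0,0],[-3,0,0]],"rot":[[0,0,0],[0,0,0],[0,0,0]]}'
python3 -m handwheel '{"gripper":[1,1],"offset":[[0,0,0],[0,0,0]],"rot":[[0,0,0],[0,0,0]]}'
python3 -c "
from h import *
where();goal(50,150,0)"
```

```text
eye s 34.4 h 147.0 lat -0.0 tilt 0.0 force s,lat,z [ 1.2 -0.1  0.5] torque [ 0.11 -0.01  0.03] w 9.9 t 4.95 q [-17.0, 20.0, 92.0, 0.0, 68.0, 77.0]
off [-3.0, 0.1, 0.0] rot [-0.15, -0.0, 0.01] t 4.95
time_s: 5.2
ee_pos: [557.5, -157.5, 186.7]
ee_rot: [6.3, 90.0, -177.6]
force: [0.3, -0.2, -2.3]
gripper_width: 9.6
time_s: 5.37
ee_pos: [557.7, -157.5, 186.9]
ee_rot: [46.3, 90.0, -137.6]
force: [-0.3, 0.4, -1.6]
gripper_width: 10.0
eye s 34.3 h 149.9 lat 0.0 tilt -0.0 force s,lat,z [ 0.3  0.4 -1.6] torque [ 0.02  0.05 -0.01] w 10.0 t 5.37 q [-17.0, 20.0, 92.0, -0.0, 69.0, 77.0]
off [-0.1, -15.7, 0.0] rot [-0.15, 0.01, -0.01] t 5.37
```

```bash
python3 -m handwheel '{"gripper":[1,1,1,1,1],"offset":[[0,-4,0],[0,-8,0],[0,-12,0],[0,-16,0],[0,-16,0]],"rot":[[0,0,0],[0,0,0],[0,0,0],[0,0,0],[0,0,0]]}'
python3 -c "
from h import *
where();goal(50,150,10);goal(50,150,15);goal(50,150,25)"
```

```text
time_s: 5.78
ee_pos: [558.9, -140.5, 187.0]
ee_rot: [-79.1, 90.0, 97.1]
force: [-0.1, 0.1, -1.1]
gripper_width: 9.8
eye s 51.3 h 150.0 lat -0.0 tilt 0.0 force s,lat,z [ 0.1  0.1 -1.1] torque [ 0.04 -0.04 -0.01] w 9.8 t 5.78 q [-15.0, 19.0, 92.0, 0.0, 69.0, 79.0]
off [0.5, 7.8, 0.0] rot [-0.1, -0.0, -9.98] t 5.78
off [1.2, 10.9, 0.0] rot [-0.1, -0.01, -14.98] t 5.78
off [3.4, 17.0, -0.0] rot [-0.1, -0.02, -24.98] t 5.78
```

```bash
python3 -m handwheel '{"gripper":[1,1,1,1,1],"offset":[[0.1,3.5,0],[0.5,7,0],[1.2,10.5,0],[2.2,13.5,0],[3.4,16.5,0]],"rot":[[0,0,-5],[0,0,-10],[0,0,-15],[0,0,-20],[0,0,-25]]}'
python3 -m handwheel '{"gripper":[1,1],"offset":[[0,0,0],[0,0,0]],"rot":[[0,0,0],[0,0,0]]}'
python3 -c "
from h import *
where();goal(56,150,30);goal(58,150,32)"
```

```text
time_s: 6.2
ee_pos: [558.1, -158.6, 184.2]
ee_rot: [-90.3, 64.9, 85.8]
force: [0.7, -0.1, -1.3]
gripper_width: 9.6
time_s: 6.37
ee_pos: [557.5, -159.2, 182.7]
ee_rot: [-89.8, 65.1, 86.2]
force: [-0.1, 0.9, -1.5]
gripper_width: 9.7
eye s 48.1 h 149.1 lat 0.1 tilt 24.9 force s,lat,z [ 0.9  0.1 -1.5] torque [-0.41  0.04  0.04] w 9.7 t 6.37 q [-30.0, 25.0, 88.0, 23.0, 79.0, 57.0]
off [2.7, -4.2, -0.1] rot [-0.28, -0.05, -5.09] t 6.37
off [3.7, -4.8, -0.1] rot [-0.28, -0.06, -7.09] t 6.37
```

```bash
python3 -m handwheel '{"gripper":[1,1,1,1,1],"offset":[[0.6,-0.9,0],[1.2,-1.8,0],[1.8,-2.7,0],[2.4,-3.6,0],[2.7,-4.2,0]],"rot":[[0,0,-1],[0,0,-2],[0,0,-3],[0,0,-4],[0,0,-5]]}'
python3 -m handwheel '{"gripper":[1,1],"offset":[[0,0,0],[0,0,0]],"rot":[[0,0,0],[0,0,0]]}'
python3 -c "
from h import *
where();goal(60,150.3,36);goal(62,150.8,38)"
```

```text
time_s: 6.78
ee_pos: [558.1, -152.4, 183.1]
ee_rot: [-90.0, 59.9, 86.1]
force: [-0.0, -0.2, -1.4]
gripper_width: 10.0
time_s: 6.95
ee_pos: [558.0, -153.1, 182.7]
ee_rot: [-90.0, 60.0, 86.1]
force: [0.1, -0.5, -1.4]
gripper_width: 10.1
eye s 57.2 h 150.6 lat -0.0 tilt 30.0 force s,lat,z [-0.5 -0.1 -1.4] torque [-0.49  0.05 -0.01] w 10.1 t 6.95 q [-31.0, 27.0, 88.0, 27.0, 81.0, 55.0]
off [1.9, 1.6, -0.0] rot [-0.14, -0.07, -6.0] t 6.95
off [2.6, 0.9, -0.0] rot [-0.14, -0.07, -8.0] t 6.95
```

```bash
python3 -m handwheel '{"gripper":[1,1,1,1],"offset":[[0.5,0.4,0],[1,0.8,0],[1.5,1.2,0],[1.9,1.6,0]],"rot":[[0,0,-1.5],[0,0,-3],[0,0,-4.5],[0,0,-6]]}'
python3 -m handwheel '{"gripper":[1,1],"offset":[[0,0,0],[0,0,0]],"rot":[[0,0,0],[0,0,0]]}'
python3 - <<'E'
from h import *
where();goal(63,151.7,40);goal(65,155.2,43)
np.set_printoptions(precision=1,suppress=True)
a=grab_frame('top')[200:300,370:500];cv2.imwrite('pics/t5.png',cv2.resize(a,None,fx=6,fy=6,interpolation=cv2.INTER_CUBIC)[:,:,::-1])
a=grab_frame('side')[130:270,240:380];cv2.imwrite('pics/s5.png',cv2.resize(a,None,fx=4.2,fy=4.2,interpolation=cv2.INTER_CUBIC)[:,:,::-1])
a=grab_frame('wrist');cv2.imwrite('pics/w5.png',a[:,:,::-1])
E
```

```text
time_s: 7.28
ee_pos: [558.0, -153.7, 180.2]
ee_rot: [-90.0, 53.9, 86.1]
force: [0.6, 0.2, -2.7]
gripper_width: 9.7
time_s: 7.45
ee_pos: [557.9, -154.0, 179.8]
ee_rot: [-89.9, 54.0, 86.1]
force: [-0.1, 0.5, -1.6]
gripper_width: 9.5
eye s 59.6 h 149.9 lat 0.0 tilt 36.0 force s,lat,z [ 0.5  0.2 -1.6] torque [-0.64  0.06  0.03] w 9.5 t 7.45 q [-34.0, 29.0, 88.0, 31.0, 85.0, 51.0]
off [0.6, -1.3, -0.1] rot [-0.2, -0.08, -3.96] t 7.45
off [-0.8, -3.1, -0.1] rot [-0.2, -0.08, -6.96] t 7.45
```

View pics/t5.png

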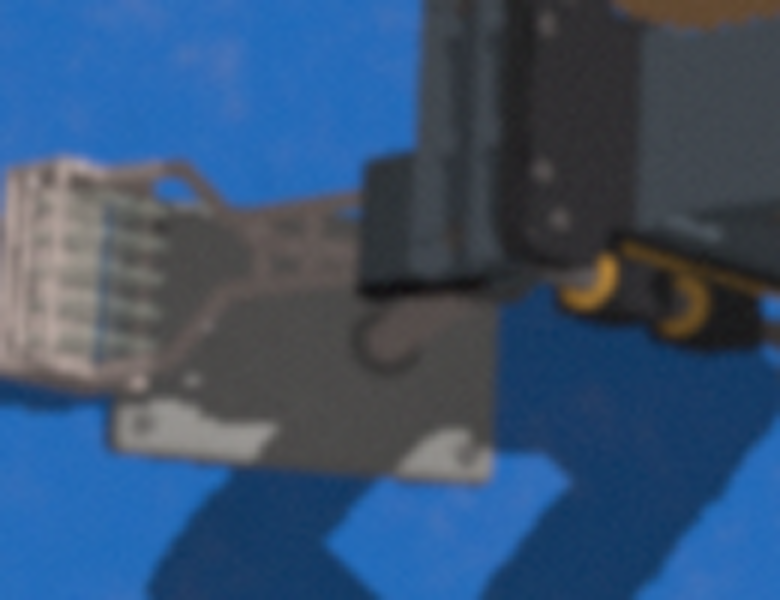

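View pics/s5.png

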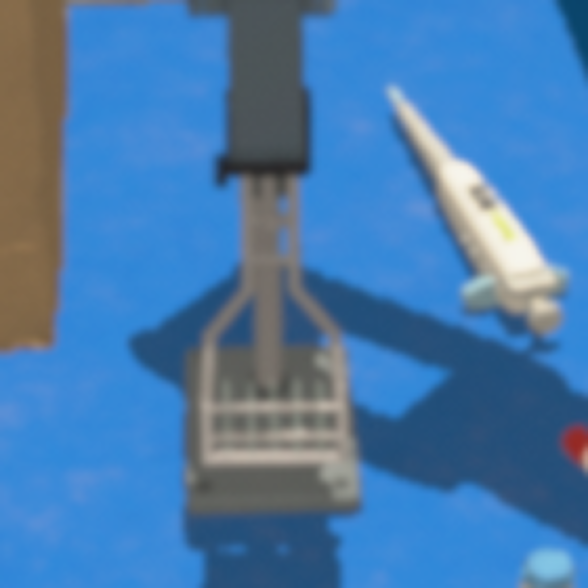

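View pics/w5.png

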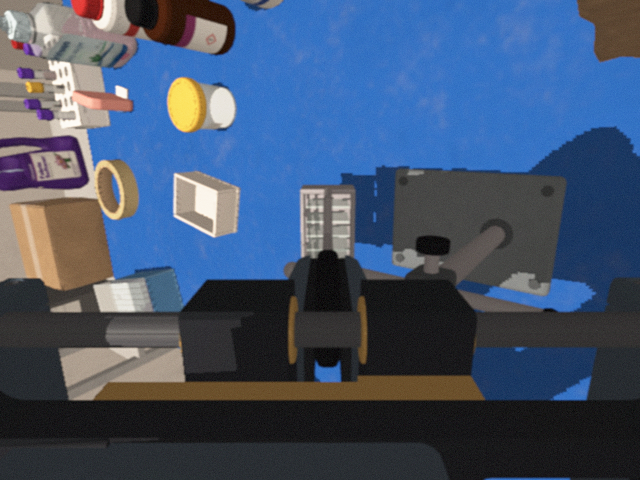

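```bash
python3 - <<'E'
from h import *
w=cam('wrist');sx,Z=fr()
for s,h in[(70,167),(72,167),(74,167),(0,161)]: print(s,h,proj(w,np.array([554.4,-191.7,h])+s*sx))
where()
a=cv2.imread('pics/w5.png')[230:310,270:400];cv2.imwrite('pics/w5z.png',cv2.resize(a,None,fx=6,fy=6,interpolation=cv2.INTER_CUBIC))
E
```

```text
70 167 [296.13545107 271.27650881]
72 167 [293.43558635 270.56118508]
74 167 [290.76427969 269.85342775]
0 161 [418.25683916 297.8186077 ]
eye s 60.1 h 150.7 lat -0.2 tilt 36.0 force s,lat,z [ 1.  -0.2 -1.2] torque [-0.63  0.12  0.03] w 9.6 t 7.6 q [-34.0, 29.0, 88.0, 31.0, 85.0, 51.0]
```

View pics/w5z.png

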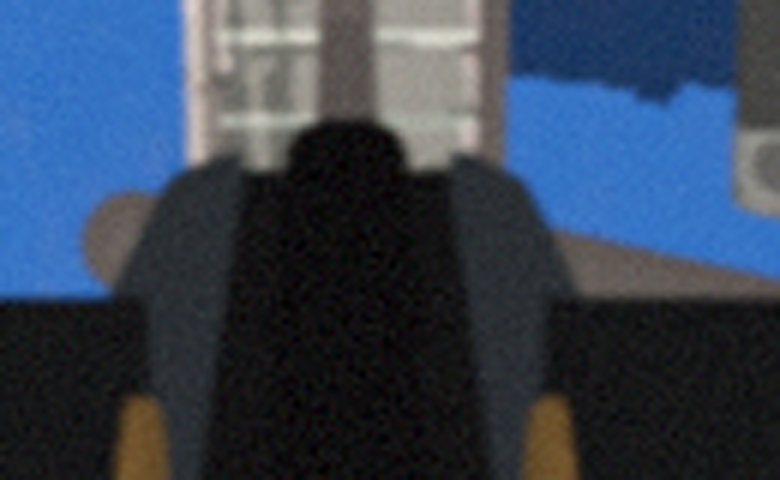

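```bash
python3 -m handwheel '{"gripper":[1,1,1,1],"offset":[[0.2,-0.4,0],[0.4,-0.8,0],[0.5,-1.3,0],[0.5,-1.5,0]],"rot":[[0,0,-1],[0,0,-2],[0,0,-3],[0,0,-4]]}'
python3 -m handwheel '{"gripper":[1,1],"offset":[[0,0,0],[0,0,0]],"rot":[[0,0,0],[0,0,0]]}'
python3 - <<'E'
from h import *
where();goal(63.5,151.9,40);goal(65.5,155.2,44);goal(67.5,158.7,44)
E
```

```text
time_s: 7.93
ee_pos: [558.1, -151.9, 180.9]
ee_rot: [-90.0, 49.9, 86.1]
force: [0.6, -0.3, -2.3]
gripper_width: 9.4
time_s: 8.1
ee_pos: [558.1, -152.2, 180.5]
ee_rot: [-89.9, 50.0, 86.1]
force: [-0.9, -0.5, -2.6]
gripper_width: 9.8
eye s 63.4 h 152.2 lat -0.0 tilt 40.0 force s,lat,z [-0.6  0.8 -2.6] torque [-0.7   0.04 -0.04] w 9.8 t 8.1 q [-35.0, 30.0, 87.0, 33.0, 87.0, 50.0]
off [0.3, 0.1, -0.0] rot [-0.16, -0.09, 0.02] t 8.1
off [-0.8, -1.0, -0.0] rot [-0.16, -0.1, -3.98] t 8.1
off [-2.2, -4.8, -0.0] rot [-0.16, -0.1, -3.98] t 8.1
```

```bash
python3 -m handwheel '{"gripper":[1,1,1,1],"offset":[[-0.2,-0.3,0],[-0.4,-0.5,0],[-0.6,-0.8,0],[-0.8,-1.0,0]],"rot":[[0,0,-1],[0,0,-2],[0,0,-3],[0,0,-4]]}'
python3 -m handwheel '{"gripper":[1,1],"offset":[[0,0,0],[0,0,0]],"rot":[[0,0,0],[0,0,0]]}'
python3 - <<'E'
from h import *
where();goal(65.5,155.2,44);goal(67.7,158.7,44)
E
```

```text
time_s: 8.43
ee_pos: [558.2, -151.8, 182.2]
ee_rot: [-90.0, 45.9, 86.1]
force: [-0.2, 0.3, -2.4]
gripper_width: 9.5
time_s: 8.6
ee_pos: [558.1, -152.0, 181.8]
ee_rot: [-90.0, 46.0, 86.1]
force: [0.4, -0.6, -1.8]
gripper_width: 9.8
eye s 65.5 h 155.2 lat -0.1 tilt 44.0 force s,lat,z [-0.6 -0.5 -1.8] torque [-0.81  0.04 -0.  ] w 9.8 t 8.6 q [-36.0, 32.0, 87.0, 36.0, 89.0, 48.0]
off [-0.0, 0.0, 0.0] rot [-0.15, -0.1, 0.02] t 8.6
off [-1.0, -4.0, 0.0] rot [-0.15, -0.1, 0.02] t 8.6
```

```bash
python3 -m handwheel '{"gripper":[1,1,1,1],"offset":[[-0.3,-1,0],[-0.5,-2,0],[-0.8,-3,0],[-1,-4,0]],"rot":[[0,0,0],[0,0,0],[0,0,0],[0,0,0]]}'
python3 -m handwheel '{"gripper":[1,1],"offset":[[0,0,0],[0,0,0]],"rot":[[0,0,0],[0,0,0]]}'
python3 - <<'E'
from h import *
where();goal(69.2,161.9,44);goal(71.2,165.4,44)
E
```

```text
time_s: 8.93
ee_pos: [558.4, -149.4, 186.0]
ee_rot: [-90.0, 46.0, 86.1]
force: [-0.6, -0.3, -2.4]
gripper_width: 10.0
time_s: 9.1
ee_pos: [558.3, -149.5, 185.9]
ee_rot: [-90.0, 46.0, 86.1]
force: [0.2, -0.4, -1.8]
gripper_width: 9.5
eye s 68.0 h 159.2 lat -0.1 tilt 44.0 force s,lat,z [-0.4 -0.2 -1.8] torque [-0.74  0.12  0.05] w 9.5 t 9.1 q [-36.0, 31.0, 87.0, 36.0, 89.0, 48.0]
off [-1.1, -2.7, 0.1] rot [-0.09, -0.11, -0.02] t 9.1
off [-2.2, -6.5, 0.1] rot [-0.09, -0.11, -0.02] t 9.1
```

```bash
python3 -m handwheel '{"gripper":[1,1,1,1],"offset":[[-0.4,-0.8,0],[-0.7,-1.5,0],[-1,-2.2,0],[-1.4,-3,0]],"rot":[[0,0,0],[0,0,0],[0,0,0],[0,0,0]]}'
python3 -m handwheel '{"gripper":[1,1],"offset":[[0,0,0],[0,0,0]],"rot":[[0,0,0],[0,0,0]]}'
python3 - <<'E'
from h import *
where();goal(70.9,164.8,44);goal(72.7,167.3,44);goal(75,170,44)
E
```

```text
time_s: 9.43
ee_pos: [558.4, -148.3, 188.8]
ee_rot: [-90.0, 46.0, 86.1]
force: [-0.4, 1.1, -1.8]
gripper_width: 10.1
time_s: 9.6
ee_pos: [558.4, -148.4, 188.8]
ee_rot: [-90.0, 46.0, 86.1]
force: [-0.1, 0.1, -1.4]
gripper_width: 9.4
eye s 69.1 h 162.2 lat -0.1 tilt 44.0 force s,lat,z [ 0.1  0.1 -1.4] torque [-0.79  0.07 -0.05] w 9.4 t 9.6 q [-36.0, 31.0, 87.0, 36.0, 90.0, 48.0]
off [-0.7, -3.1, 0.0] rot [-0.1, -0.11, -0.01] t 9.6
off [-1.2, -6.1, 0.1] rot [-0.1, -0.11, -0.01] t 9.6
off [-1.5, -9.6, 0.1] rot [-0.1, -0.11, -0.01] t 9.6
```

```bash
python3 -m handwheel '{"gripper":[1,1,1,1],"offset":[[-0.2,-0.8,0],[-0.4,-1.5,0],[-0.6,-2.3,0],[-0.7,-3,0]],"rot":[[0,0,0],[0,0,0],[0,0,0],[0,0,0]]}'
python3 -m handwheel '{"gripper":[1,1],"offset":[[0,0,0],[0,0,0]],"rot":[[0,0,0],[0,0,0]]}'
python3 - <<'E'
from h import *
where();goal(72.7,167.3,44);goal(75,170,44)
E
```

```text
time_s: 9.93
ee_pos: [558.5, -146.6, 191.4]
ee_rot: [-90.0, 46.0, 86.1]
force: [0.2, 0.1, -2.6]
gripper_width: 10.0
time_s: 10.1
ee_pos: [558.5, -146.7, 191.4]
ee_rot: [-90.0, 46.0, 86.1]
force: [0.8, -0.0, -2.5]
gripper_width: 9.7
eye s 70.8 h 164.8 lat -0.1 tilt 44.0 force s,lat,z [ 0.  -0.8 -2.5] torque [-0.75  0.04 -0.05] w 9.7 t 10.1 q [-36.0, 31.0, 87.0, 36.0, 90.0, 49.0]
off [-0.5, -3.1, 0.0] rot [-0.1, -0.11, -0.01] t 10.1
off [-0.9, -6.6, 0.0] rot [-0.1, -0.11, -0.01] t 10.1
```

```bash
python3 -m handwheel '{"gripper":[1,1,1,1],"offset":[[-0.1,-0.8,0],[-0.2,-1.5,0],[-0.4,-2.3,0],[-0.5,-3.1,0]],"rot":[[0,0,0],[0,0,0],[0,0,0],[0,0,0]]}'
python3 -m handwheel '{"gripper":[1,1],"offset":[[0,0,0],[0,0,0]],"rot":[[0,0,0],[0,0,0]]}'
python3 - <<'E'
from h import *
where();goal(75,170,44);goal(78,173,44)
E
```

```text
time_s: 10.43
ee_pos: [558.6, -144.8, 193.9]
ee_rot: [-90.0, 46.0, 86.1]
force: [-0.2, 0.4, -2.2]
gripper_width: 9.8
time_s: 10.6
ee_pos: [558.6, -144.8, 193.9]
ee_rot: [-90.0, 46.0, 86.1]
force: [-0.5, -0.2, -0.3]
gripper_width: 9.9
eye s 72.7 h 167.3 lat -0.1 tilt 44.0 force s,lat,z [-0.3  0.5 -0.3] torque [-0.75  0.05  0.02] w 9.9 t 10.6 q [-36.0, 31.0, 87.0, 36.0, 90.0, 49.0]
off [-0.4, -3.5, 0.1] rot [-0.1, -0.11, -0.01] t 10.6
off [-0.4, -7.8, 0.1] rot [-0.1, -0.11, -0.01] t 10.6
```

```bash
python3 -m handwheel '{"gripper":[1,1,1,1],"offset":[[-0.1,-0.9,0],[-0.2,-1.8,0],[-0.3,-2.7,0],[-0.4,-3.6,0]],"rot":[[0,0,0],[0,0,0],[0,0,0],[0,0,0]]}'
python3 -m handwheel '{"gripper":[1,1,1,1],"offset":[[0,-1,0],[0,-2,0],[0,-3,0],[0,-4,0]],"rot":[[0,0,0],[0,0,0],[0,0,0],[0,0,0]]}'
python3 - <<'E'
from h import *
where()
E
```

```text
time_s: 10.93
ee_pos: [558.8, -142.4, 196.7]
ee_rot: [-90.0, 46.0, 86.1]
force: [1.1, -0.7, -2.1]
gripper_width: 10.0
time_s: 11.27
ee_pos: [559.0, -139.5, 199.5]
ee_rot: [-90.0, 46.0, 86.1]
force: [0.6, -0.1, -1.8]
gripper_width: 9.8
eye s 78.0 h 172.9 lat -0.1 tilt 44.0 force s,lat,z [-0.1 -0.6 -1.8] torque [-0.74  0.1  -0.02] w 9.8 t 11.27 q [-35.0, 30.0, 87.0, 36.0, 90.0, 50.0]
```

```bash
python3 -m handwheel '{"gripper":[1,1,1,1,1],"offset":[[0,-2,0],[0,-5,0],[0,-9,0],[0,-14,0],[0,-20,0]],"rot":[[0,0,0],[0,0,0],[0,0,0],[0,0,0],[0,0,0]]}'
python3 -m handwheel '{"gripper":[1,1,1,1,1],"offset":[[0,-10,0],[0,-20,0],[0,-30,0],[0,-40,0],[0,-50,0]],"rot":[[0,0,0],[0,0,0],[0,0,0],[0,0,0],[0,0,0]]}'
python3 - <<'E'
from h import *
where()
a=grab_frame('top')[180:300,320:480];cv2.imwrite('pics/t6.png',cv2.resize(a,None,fx=4.5,fy=4.5,interpolation=cv2.INTER_CUBIC)[:,:,::-1])
a=grab_frame('wrist');cv2.imwrite('pics/w6.png',a[:,:,::-1])
E
```

```text
time_s: 11.68
ee_pos: [560.0, -124.9, 213.6]
ee_rot: [-90.0, 46.0, 86.1]
force: [0.0, 0.2, -1.8]
gripper_width: 10.1
time_s: 12.1
ee_pos: [562.4, -88.4, 249.0]
ee_rot: [-90.0, 46.0, 86.1]
force: [-0.1, -0.2, -1.4]
gripper_width: 10.3
eye s 129.2 h 222.4 lat -0.2 tilt 44.0 force s,lat,z [-0.2  0.1 -1.4] torque [-0.76  0.1   0.03] w 10.3 t 12.1 q [-31.0, 26.0, 87.0, 38.0, 91.0, 55.0]
```

View pics/t6.png

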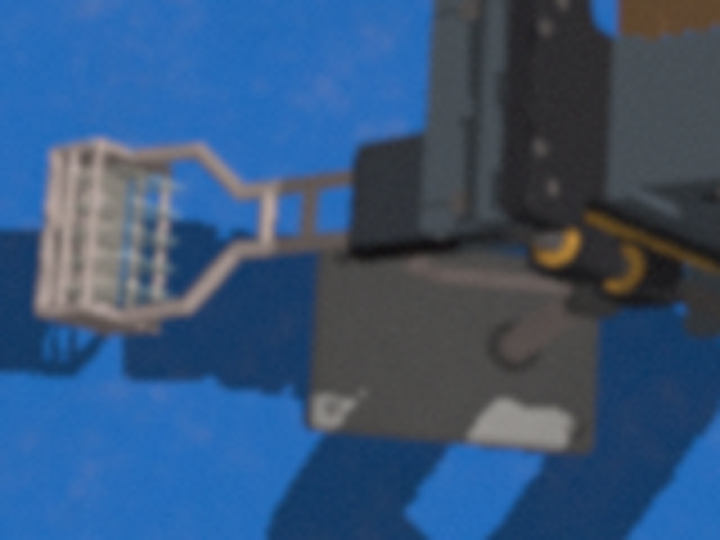

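View pics/w6.png

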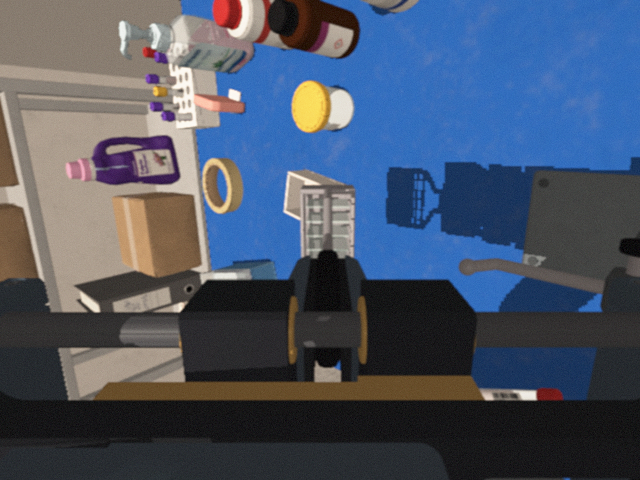

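```bash
python3 - <<'E'
from h import *
delta((566,20,250),Rdown(-93.7))
E
```

```text
off [75.0, -78.0, 3.9] rot [-0.05, -0.19, 43.97] t 12.2
```

```bash
python3 -m handwheel '{"gripper":[1,1,1,1,1],"offset":[[10,-11,1],[20,-22,1],[32,-33,2],[43,-44,2],[54,-55,3]],"rot":[[0,0,6],[0,0,12],[0,0,18],[0,0,24],[0,0,30]]}'
python3 - <<'E'
from h import *
delta((566,40,240),Rdown(-93.7)); delta((567.2,159.5,240),Rdown(-14.4))
E
```

```text
time_s: 12.62
ee_pos: [564.7, -12.1, 248.1]
ee_rot: [-90.4, 76.3, 85.6]
force: [0.3, 0.6, -2.6]
gripper_width: 9.7
off [20.2, -48.6, 2.3] rot [-0.27, -0.13, 13.75] t 12.62
off [48.6, -164.5, 9.4] rot [-79.16, -9.62, 11.39] t 12.62
```

```bash
python3 -m handwheel '{"gripper":[1,1,1,1,1],"offset":[[6,-15,1],[12,-30,2],[20,-48,2],[20,-48,2],[20,-48,2]],"rot":[[0,0,5],[0,0,10],[0,0,13.8],[0,0,13.8],[0,0,13.8]]}'
python3 - <<'E'
from h import *
where();delta((567.2,159.5,240),Rdown(-14.4))
E
```

```text
time_s: 13.03
ee_pos: [565.5, 41.3, 239.1]
ee_rot: [-65.5, 89.7, 110.8]
force: [-0.7, -0.8, -2.2]
gripper_width: 9.9
eye s 233.4 h 202.1 lat 5.3 tilt 0.2 force s,lat,z [-0.9  0.7 -2.2] torque [-0.05 -0.03 -0.  ] w 9.9 t 13.03 q [3.0, 17.0, 88.0, 0.0, 75.0, 96.0]
off [-0.4, -118.0, 5.9] rot [-79.28, -0.07, 0.27] t 13.03
```

```bash
python3 -m handwheel '{"gripper":[1,1,1,1,1],"offset":[[0,-24,1],[0,-48,2],[0,-72,4],[0,-96,5],[0,-118,6]],"rot":[[-6,0,0],[-12,0,0],[-19,0,0],[-26,0,0],[-33,0,0]]}'
python3 -m handwheel '{"gripper":[1,1,1,1,1],"offset":[[0,0,0],[0,0,0],[0,0,0],[0,0,0],[0,0,0]],"rot":[[-7,0,0],[-14,0,0],[-21,0,0],[-28,0,0],[-35,0,0]]}'
python3 - <<'E'
from h import *
delta((567.2,159.5,240),Rdown(-14.4))
E
```

```text
time_s: 13.45
ee_pos: [568.2, 156.8, 239.8]
ee_rot: [-105.6, 89.8, 103.7]
force: [-0.5, -0.4, -0.4]
gripper_width: 10.2
time_s: 13.87
ee_pos: [568.3, 155.5, 239.7]
ee_rot: [-136.8, 89.8, 107.5]
force: [0.7, 0.6, -1.6]
gripper_width: 9.7
off [-0.3, -2.7, -3.1] rot [-11.3, -0.18, 0.14] t 13.87
```

```bash
python3 -m handwheel '{"gripper":[1,1,1,1,1],"offset":[[0,-1.5,-1.5],[0,-2.7,-3],[0,-2.7,-3],[0,-2.7,-3],[0,-2.7,-3]],"rot":[[-6,0,0],[-11.2,0,0],[-11.2,0,0],[-11.2,0,0],[-11.2,0,0]]}'
python3 - <<'E'
from h import *
delta((567.2,159.5,240),Rdown(-14.4))
st=state()
cv2.imwrite('pics/w7.png',grab_frame('wrist')[:,:,::-1])
a=grab_frame('side')[200:400,220:420];cv2.imwrite('pics/s7.png',cv2.resize(a,None,fx=3,fy=3,interpolation=cv2.INTER_CUBIC)[:,:,::-1])
a=grab_frame('top')[190:290,200:320];cv2.imwrite('pics/t7.png',cv2.resize(a,None,fx=6,fy=6,interpolation=cv2.INTER_CUBIC)[:,:,::-1])
E
```

```text
time_s: 14.28
ee_pos: [567.2, 160.1, 239.9]
ee_rot: [-161.2, 89.8, 93.9]
force: [0.2, 0.9, -2.5]
gripper_width: 10.1
off [-0.1, 0.1, 0.6] rot [-0.5, -0.19, 0.06] t 14.28
```

View pics/w7.png

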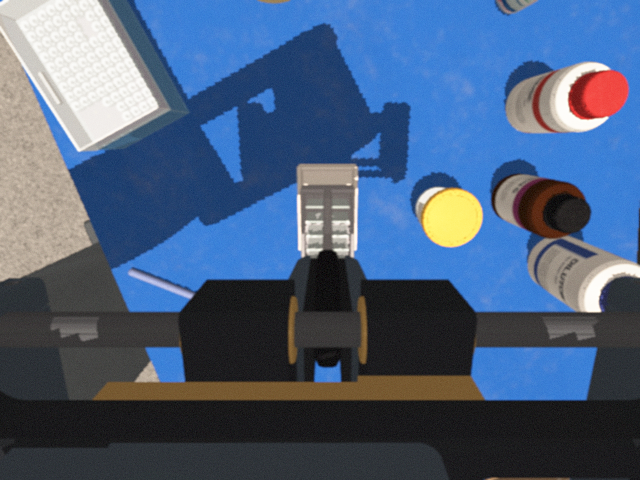

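View pics/s7.png

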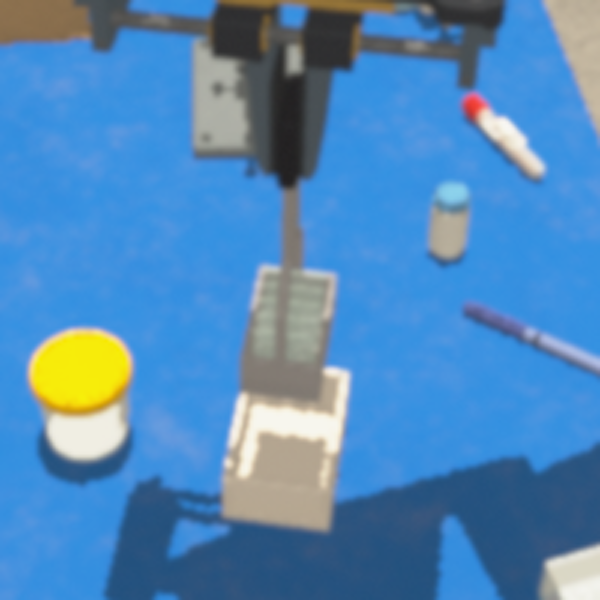

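View pics/t7.png

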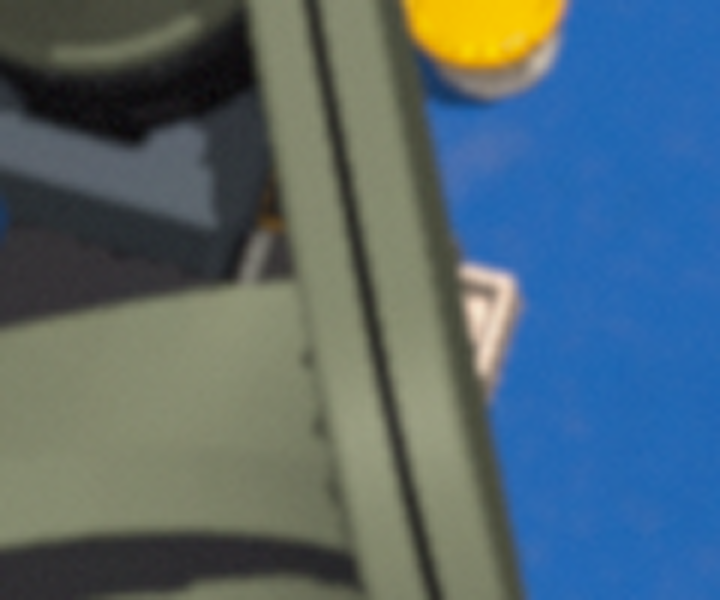

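```bash
python3 -m handwheel '{"gripper":[1,1,1,1,1],"offset":[[12,0,0.5],[24,0,0.5],[36,0,0.5],[48,0,0.5],[54,0,0.5]],"rot":[[-0.5,0,0],[-0.5,0,0],[-0.5,0,0],[-0.5,0,0],[-0.5,0,0]]}'
python3 -m handwheel '{"gripper":[1,1],"offset":[[0,0,0],[0,0,0]],"rot":[[0,0,0],[0,0,0]]}'
python3 - <<'E'
from h import *
import json
delta((567.2,159.5,186),Rdown(-14.4))
st=state();json.dump({k:np.array(v).tolist() for k,v in st.items()},open('st8.json','w'))
a=grab_frame('wrist')[120:290,250:410];cv2.imwrite('pics/w8.png',cv2.resize(a,None,fx=3.5,fy=3.5,interpolation=cv2.INTER_CUBIC)[:,:,::-1])
a=grab_frame('side')[270:390,270:370];cv2.imwrite('pics/s8.png',cv2.resize(a,None,fx=5,fy=5,interpolation=cv2.INTER_CUBIC)[:,:,::-1])
E
```

```text
time_s: 14.85
ee_pos: [566.2, 160.6, 184.5]
ee_rot: [-128.1, 89.8, 127.7]
force: [-0.2, 0.1, -1.9]
gripper_width: 9.7
time_s: 15.02
ee_pos: [567.0, 160.9, 186.1]
ee_rot: [-167.9, 89.8, 87.8]
force: [-0.2, -0.6, -1.9]
gripper_width: 9.6
off [0.1, 0.5, 1.3] rot [0.19, -0.19, 0.04] t 15.02
```

View pics/w8.png

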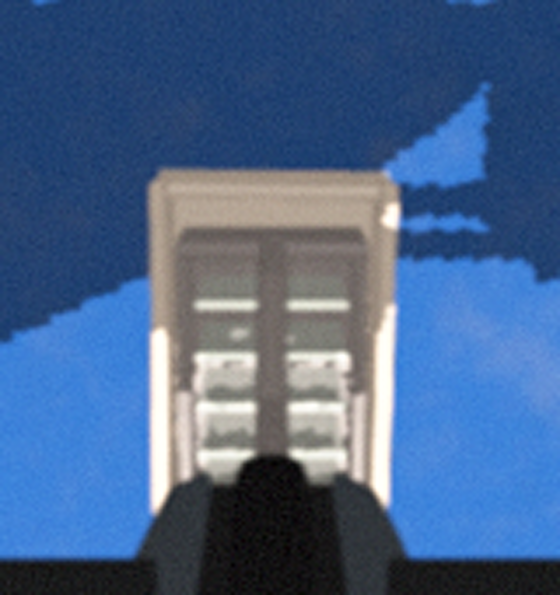

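View pics/s8.png

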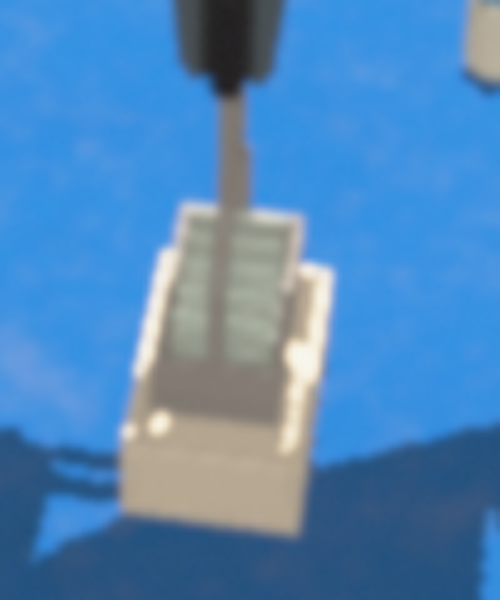

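```bash
python3 - <<'E'
from h import *
import json
st=json.load(open('st8.json'));w=cam('wrist',st);c=np.load('dish.npy')
a=np.radians(75.5);dy=np.array([np.cos(a),np.sin(a)]);dx=np.array([dy[1],-dy[0]])
f=lambda x,y:(250+x/3.5,120+y/3.5)
for nm,q,z in[('rimL',f(150,180),36),('rimR',f(400,180),36),('rim top mid',f(275,171),36),('basketL',f(176,236),72),('basketR',f(368,236),72),('basket edge',f(272,230),72),('basket L low',f(178,455),72),('R low',f(366,455),72)]:
    P=onz(w,*q,z)[:2]-c[:2];print(nm,'x %.1f y %.1f'%(P@dx,P@dy))
E
```

```text
rimL x -29.3 y 44.2
rimR x 30.7 y 44.5
rim top mid x 0.7 y 46.5
basketL x -20.7 y 35.6
basketR x 20.6 y 35.8
basket edge x -0.0 y 37.0
basket L low x -20.9 y -13.6
R low x 21.3 y -13.5
```

```bash
python3 -m handwheel '{"gripper":[1,1,1,1,1],"offset":[[0,0.5,0],[6,0.5,0],[14,0.5,0],[22,0.5,0],[28,0.5,0]],"rot":[[0,0,0],[0,0,0],[0,0,0],[0,0,0],[0,0,0]]}'
python3 -m handwheel '{"gripper":[1,1,1,1,1],"offset":[[3,0,0],[6,0,0],[8,0,0],[8,0,0],[8,0,0]],"rot":[[0,0,0],[0,0,0],[0,0,0],[0,0,0],[0,0,0]]}'
python3 - <<'E'
from h import *
delta((567.2,159.5,146),Rdown(-14.4));where()
E
```

```text
time_s: 15.53
ee_pos: [566.8, 160.7, 156.5]
ee_rot: [-139.4, 89.8, 116.4]
force: [-0.1, -0.1, -1.7]
gripper_width: 10.0
time_s: 15.95
ee_pos: [567.6, 160.9, 150.1]
ee_rot: [-174.2, 89.8, 81.6]
force: [0.1, 0.7, -1.4]
gripper_width: 9.5
off [4.1, -0.0, 1.5] rot [0.2, -0.2, 0.02] t 15.95
eye s 352.8 h 113.1 lat 11.0 tilt 0.2 force s,lat,z [ 0.7 -0.1 -1.4] torque [-0.   -0.05 -0.08] w 9.5 t 15.95 q [15.0, 22.0, 93.0, 0.0, 64.0, 29.0]
```

```bash
python3 -m handwheel '{"gripper":[1,1,1,1,1],"offset":[[0.5,0,0],[1,0,0],[1.5,0,0],[2,0,0],[2.5,0,0]],"rot":[[0,0,0],[0,0,0],[0,0,0],[0,0,0],[0,0,0]]}'
python3 -m handwheel '{"gripper":[1,1,1],"offset":[[0.3,0,0],[0.6,0,0],[0.8,0,0]],"rot":[[0,0,0],[0,0,0],[0,0,0]]}'
python3 -m handwheel '{"gripper":[1,1,1],"offset":[[0.2,0,0],[0.4,0,0],[0.4,0,0]],"rot":[[0,0,0],[0,0,0],[0,0,0]]}'
```

```text
time_s: 16.37
ee_pos: [567.5, 160.9, 147.6]
ee_rot: [-172.9, 89.8, 82.9]
force: [0.8, -0.2, -1.7]
gripper_width: 10.5
time_s: 16.62
ee_pos: [567.5, 160.9, 146.7]
ee_rot: [-170.5, 89.8, 85.3]
force: [0.0, 0.4, -2.3]
gripper_width: 10.2
time_s: 16.87
ee_pos: [567.5, 160.9, 146.4]
ee_rot: [-171.1, 89.8, 84.7]
force: [-0.1, -0.4, -1.2]
gripper_width: 10.1
```

```bash
python3 -m handwheel '{"gripper":[1,1,1],"offset":[[0.2,0,0],[0.4,0,0],[0.4,0,0]],"rot":[[0,0,0],[0,0,0],[0,0,0]]}'
```

```text
time_s: 17.12
ee_pos: [567.5, 160.9, 146.4]
ee_rot: [-176.2, 89.8, 79.6]
force: [-1.2, 0.3, 2.7]
gripper_width: 9.7
```

```bash
python3 -m handwheel '{"gripper":[1,1],"offset":[[-0.2,0,0],[-0.2,0,0]],"rot":[[0,0,0],[0,0,0]]}' 10
python3 - <<'E'
from h import *
where()
a=grab_frame('wrist')[120:290,250:410];cv2.imwrite('pics/w9.png',cv2.resize(a,None,fx=3.5,fy=3.5,interpolation=cv2.INTER_CUBIC)[:,:,::-1])
a=grab_frame('side')[270:390,270:370];cv2.imwrite('pics/s9.png',cv2.resize(a,None,fx=5,fy=5,interpolation=cv2.INTER_CUBIC)[:,:,::-1])
E
```

```text
time_s: 17.28
ee_pos: [567.5, 160.9, 146.4]
ee_rot: [-175.5, 89.8, 80.3]
force: [-0.8, -0.4, 2.5]
gripper_width: 10.1
eye s 352.8 h 109.4 lat 11.0 tilt 0.2 force s,lat,z [-0.5  0.8  2.5] torque [-0.1   0.21 -0.01] w 10.1 t 17.28 q [15.0, 22.0, 94.0, 0.0, 64.0, 29.0]
```

View pics/w9.png

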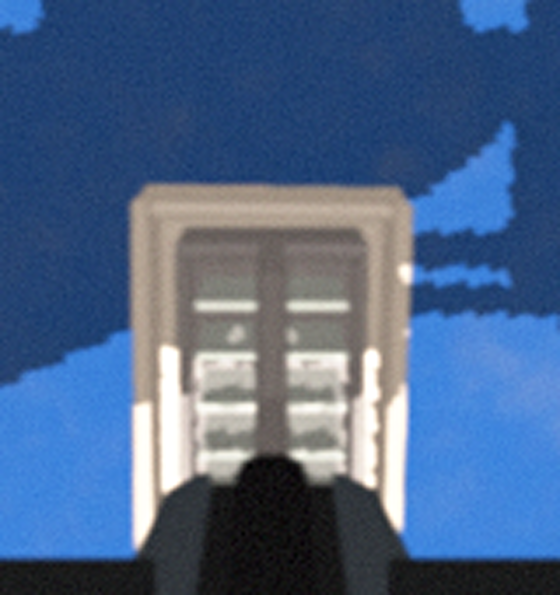

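View pics/s9.png

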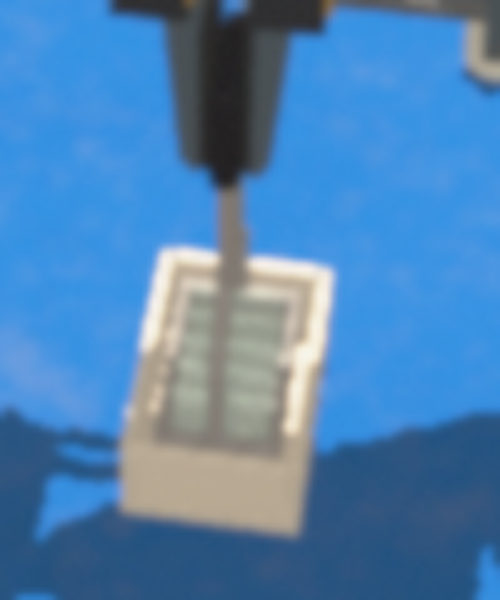

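```bash
python3 -m handwheel '{"gripper":[0.85,0.8,0.75,0.7,0.6],"offset":[[0,0,0],[0,0,0],[0,0,0],[0,0,0],[0,0,0]],"rot":[[0,0,0],[0,0,0],[0,0,0],[0,0,0],[0,0,0]]}' 10
python3 -m handwheel '{"gripper":[0.55,0.5,0.5,0.5,0.5],"offset":[[0,0,0],[0,0,0],[0,0,0],[0,0,0],[0,0,0]],"rot":[[0,0,0],[0,0,0],[0,0,0],[0,0,0],[0,0,0]]}'
python3 - <<'E'
from h import *
where()
a=grab_frame('wrist')[120:400,220:440];cv2.imwrite('pics/w10.png',cv2.resize(a,None,fx=2.1,fy=2.1,interpolation=cv2.INTER_CUBIC)[:,:,::-1])
E
```

```text
time_s: 17.8
ee_pos: [567.5, 160.8, 146.0]
ee_rot: [-169.6, 89.8, 86.2]
force: [0.4, 0.7, 0.5]
gripper_width: 31.6
time_s: 18.22
ee_pos: [567.5, 160.8, 146.1]
ee_rot: [-170.5, 89.8, 85.3]
force: [-0.1, -0.1, 0.7]
gripper_width: 45.7
eye s 352.7 h 109.1 lat 11.1 tilt 0.2 force s,lat,z [-0.2  0.1  0.7] torque [-0.01 -0.09  0.  ] w 45.7 t 18.22 q [15.0, 22.0, 94.0, 0.0, 64.0, 29.0]
```

View pics/w10.png

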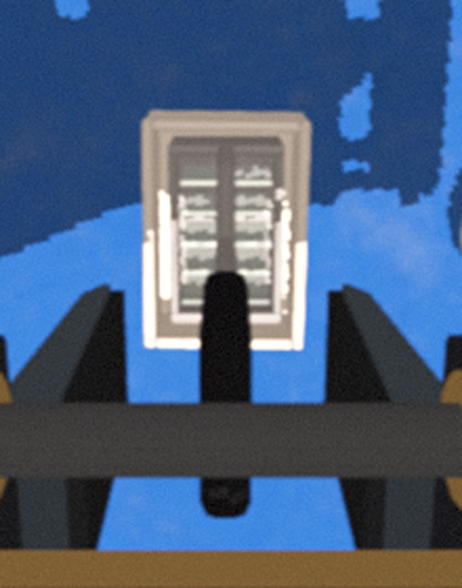

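Released, standing upright in the dish. Retreating straight up, then clear.

```bash
python3 -m handwheel '{"gripper":[0.5,0.5,0.5,0.5,0.5],"offset":[[-8,0,0],[-20,0,0],[-40,0,0],[-65,0,0],[-95,0,0]],"rot":[[0,0,0],[0,0,0],[0,0,0],[0,0,0],[0,0,0]]}'
python3 -m handwheel '{"gripper":[0.5,0.5,0.5,0.5,0.5],"offset":[[-15,-35,0],[-30,-70,0],[-30,-105,0],[-30,-140,0],[-30,-140,0]],"rot":[[0,0,0],[0,0,0],[0,0,0],[0,0,0],[0,0,0]]}'
python3 -m handwheel '{"gripper":[0.5,0.5,0.5,0.5,0.5],"offset":[[0,0,0],[0,0,0],[0,0,0],[0,0,0],[0,0,0]],"rot":[[0,0,0],[0,0,0],[0,0,0],[0,0,0],[0,0,0]]}'
python3 - <<'E'
from h import *
where()
for n in['side','top']: cv2.imwrite(f'pics/{n}11.png',grab_frame(n)[:,:,::-1])
a=grab_frame('side')[240:400,240:400];cv2.imwrite('pics/s11z.png',cv2.resize(a,None,fx=3.5,fy=3.5,interpolation=cv2.INTER_CUBIC)[:,:,::-1])
E
```

```text
time_s: 18.68
ee_pos: [566.6, 160.3, 241.5]
ee_rot: [-125.4, 89.8, 130.4]
force: [-0.3, 0.7, 0.0]
gripper_width: 45.5
time_s: 19.1
ee_pos: [426.3, 195.3, 272.6]
ee_rot: [-143.4, 89.7, 112.6]
force: [-0.4, 0.3, 0.0]
gripper_width: 46.1
time_s: 19.52
ee_pos: [432.5, 194.6, 270.9]
ee_rot: [-161.3, 89.8, 94.4]
force: [-0.3, -0.1, 0.1]
gripper_width: 45.7
eye s 377.5 h 233.9 lat 148.0 tilt 0.2 force s,lat,z [-0.1  0.3  0.1] torque [-0.01 -0.07 -0.  ] w 45.7 t 19.52 q [23.0, 7.0, 96.0, 0.0, 77.0, 37.0]
```

View pics/top11.png

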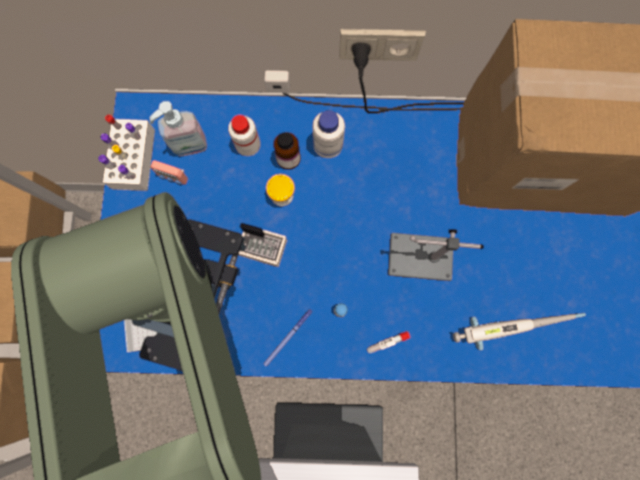

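View pics/s11z.png

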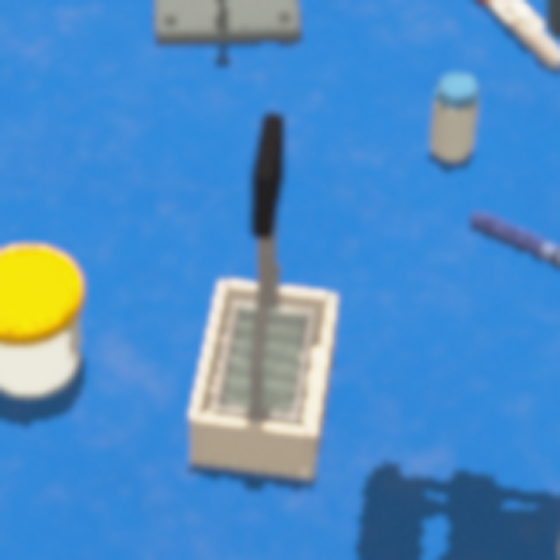

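```bash
python3 -c "
from workcell import *
s=state();print(s['force'],s['time_s'],job_done())"
```

```text
the job is handed in; nothing more can be done
[-0.50040667 -0.43358685 -0.44317464] 19.6667 None
```

The slide carrier is off the hook and standing upright in the white staining dish. It is released, and I handed the job in at 19.7 s.

- **Unhooking:** I took the carrier by the black grip and raised it 3 mm. I slid it towards the tip, tilted it from 25 to 44 degrees, and fed the eye up the leg and over the bead in 3–4 mm steps. The bead measured 72–73 mm from the clamp, which puts the bend at about 62 mm. Between steps the wrist force stayed near the carrier's own 1–2.7 N, so I saw no sign of it catching on the hook. The tilt went a few degrees past the 30 to 40 you gave, for more room at the bead.
- **Setting down:** I turned the carrier to the dish, lowered it until the floor pushed back at about 2.7 N, and then opened the jaws.
- **Last checks:** The side and top pictures show the carrier upright inside the dish walls. The cup and vial stand at the same picture positions as at the start. The gripper is clear of the carrier with no force on it.
- **Disagreement:** Just before setting down, the wrist camera put the dish rim about 2 mm further along the dish's length than my earlier measurement. The carrier measured the same amount off, so I placed it relative to the rim.

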